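# Squeeze a steel bush into a roller clip with a bench hand press

## Task

Stand the plain steel bush on the ring engraved on the press plate, between the two handles, and let go of it. Then close the press by pushing its free handle towards the resting one, feeling the resistance build up, until it gives and the bush snaps fully home in the roller clip; the handle, not your fingers, must push the bush in, and never lean on the press with more than 15 N. Let the handle swing open again, leave the bush standing in the clip and leave the other small parts alone.

Things in the scene. Friction and masses are not known exactly. Their poses are not given: they have to be found in the camera images.
- bush_a: the workpiece: plain turned steel bush, a straight tube 22 mm in diameter and 18 mm tall with a bore, standing on the desk; origin at the centre of its underside, z up
- bush_b: bystander: brass-coloured flanged bush, 24 mm across and 15 mm tall; origin at the centre of its underside
- black_plug: bystander: black moulded disc, 22 mm across and 9 mm tall; origin at the centre of its underside
- collar: bystander: dark clamping collar, 28 mm across and 10 mm tall; origin at the centre of its underside
- press: hand press fixed to the desk: plate 175x160x10 mm, two level black-sleeved handles pivoted at its far (+x) end, sleeves toward the robot. Resting handle at +y, parallel to x, against a rubber block (yields 1 degree at most); its inner side carries a spring clip with two white rollers, mouth to -y. Free handle at -y. Origin under the plate on the desk, z up, plate top 10 mm
- load_spot (a point): centre of the engraved ring (25 mm across) on the plate top where the bush must stand; axes as the press. Gripper fingers have about 45 mm room each at its +x and -x sides, not at +y and -y (rollers begin 20 mm away at +y, the open handle's anvil 22 to 34 mm away at -y)
- clip_seat (a point): where the centre of the bush's underside is when snapped home against the clip's back: on the plate top, 28 mm in press +y from load_spot. The roller axes lie 4 mm before it, 26 mm apart in x, rollers 8 mm thick, 14 mm tall. The bush meets them 8 mm before their line, resistance peaks about 5 mm before it and gives as the bush's centre passes it
- pivot (a point): hinge axis (vertical) of the free handle, at plate-top height; axes as the press, in which it lies at x = 110, y = -30 mm
- grip_face (a point): middle of the outer (push) face of the free handle's sleeve, 200 mm from the pivot along the handle, 8 mm off its centre line (which runs through the pivot). Sleeve 85 mm long, 16 mm thick, 10 to 50 mm above the desk. x points along the handle to the pivot, +y is the push direction
- press_handle (a joint): free handle, rad: 0 open (sprung back, about 1 N at the sleeve), 0.65 parallel to the resting one, max 0.9; closes clockwise from above. Its 32 mm wide anvil, 75 mm from the pivot, sits on a screw set anywhere over 12 mm, unmeasured: the bush gives at about 0.55 to 0.76. Push at the sleeve peaks at 7 to 12 N, falls to 1-3 N at the snap; some 10 mm on it jams solid and shoots up
There are look-alikes about, which are no part of the job. Leave any purple or red look-alike of the bush_a alone.

How it is judged:
By the outcome, as a careful person would: the job done as asked, in the order asked, and still so for the second after the job is handed in, with the robot touching nothing.
It also fails if it takes over 64 s, if anything falls off the work surface, if the arm or the gripper's body presses on something with over 40 N, if the wrist force passes 120 N, or if a joint passes its speed limit or range.

## Robot

A 6-joint arm with a two-finger parallel gripper is mounted at the origin on a cart in front of the work surface, level with it; the furniture and walls round the work are solid. World frame = base frame: x ahead of the robot, y to its left, z up, the work surface at z = 0. Lengths are in m, angles in rad, forces in N, time in s.
With the tool pointing down it reaches from about 0.35 to 0.775 m from the base axis. Payload 5.5 kg.
Tool frame: the origin (TCP) lies at the very end of the fingers, on their centre line; the grasp point (between the pads) lies 19 mm behind it; x points along the fingers, y is the direction in which the jaws open and shut, and the axes are right-handed (so a half turn about x gives the same grasp; the last joint's range is limited). The gripper opens to 85 mm and grips with 20 to 120 N. Pads are 22 mm wide; open, the fingers measure 114 mm over their backs; the gripper's body (76 mm by 85 mm) begins 54 mm behind the grasp point. The pads swing forward as they close: fully open they stand 13 mm farther back than shut.
Start: joints at [1.075, 0.313, 0.046, 1.304, 0, 1.431], TCP at [0.2, 0.539, 0.205] pointing down, gripper open.
Joint ranges: [-2.76, 2.76], [-0.86, 1.69], [-1.03, 1.26], [-2.2, 2.34], [-1.47, 1.5], [-3.14, 3.14]. Speed limits (rad/s): [2.57, 2.57, 3.14, 3.14, 3.14, 3.14].

## Interface

Orientations are given as a unit quaternion [w, x, y, z].
In Python, from workcell import env gives the robot as it stands.
- The arm moves only by the tool servo_tool, never from a script. Its argument "increments" is a list of rows, each an object with "offset": the shift along the tool's x, y, z in cm, a list of three; "yaw": the turn about the tool's x in degrees. In form: [{"offset": [x, y, z], "yaw": yaw}, ...]. A call has exactly 8 rows; each row is the pose to reach, as a shift and turn from the pose commanded when the call began, along the tool's axes at that moment; what a row does not reach only later rows make up. A row lasts 1/10 s, in which the tool goes at most 50 mm and 8.59 degrees, less where a joint would pass 70% of its speed; a pose out of reach is approached as far as the arm can. A call with a gripper value outside its range is refused whole. "claw" is the opening, from 0 (shut) to 1 (fully open), set as the call begins (left out, the last holds). The fingers move at their own pace and stop on an object; "force" is the grip in N (left out, the last holds). Time passes only in rows, so rows that repeat a pose let the fingers close, or fill a call up. It gives the time, the measured TCP pose, the force and the opening at its end, in the units of the state.
- env.get_state(): the state, without advancing time (a new reading comes with each control period).
- env.read_camera(name): name is "side" or "top"; returns (picture, depth): 400x640x3 uint8, red, green, blue; 400x640 float32, m along the optical axis (not along the pixel's ray), 0 where there is no reading.
- env.camera_model(name): a dict with "vertical_fov" (degrees; the focal length in pixels is half the picture's height over the tangent of half this angle, whatever the lens; pixels are square), "cx", "cy" (the principal point, pixels), "world_from_camera" (4x4, takes a point from camera to world coordinates). Camera axes: x right, y up, looking along -z (the intrinsics and any distortion apply to the point x, -y, -z); pixel columns grow to the right and rows downward; lengths in m; the calibration is good to about 2 mm. A picture is of the moment at which its call begins. camera_model takes no time and is no camera call.
- env.hand_in(): hands the job in, once; it reports no verdict.
The state is a dict: "clock": time; "joint_pos": joint angles; "qvel": joint speeds; "tau": joint torques, N m; "tcp_pos": TCP position; "orientation": TCP orientation; "wrist_force": force on the tool from outside, world axes, zero at the start; "ft_torque": the same for the moment, N m; "finger_gap": finger opening in m.
Only numpy, scipy, OpenCV 4.12 (cv2) and the standard library are available. Lean on these libraries where they do the work, as an engineer would, in place of code of your own. Each camera call takes 0.05 s, during which the arm holds its last target.

## Working session

There is one attempt and no reset: what is moved stays moved. The work goes in short steps, Python scripts to look and compute and a tool call to move; the robot and the scene stay as the last step left them, time stands still between calls to the robot, and variables do not carry over. Pictures are saved under pics/ and viewed, and the job is handed in when it is done.

Besides the shell and the picture viewer there is one more tool, called as name([rows], argument=value, ...), one row to a line, values as JSON. servo_tool: Moves the arm, as the interface text tells. Its arguments: {"type":"object","properties":{"increments":{"type":"array","items":{"type":"object","properties":{"offset":{"type":"array","items":{"type":"number"}},"yaw":{"type":"number"}}}},"claw":{"type":"number"},"force":{"type":"number"}},"required":["increments"]}

```bash
mkdir -p pics; ls; cat > h.py <<'E'
import numpy as np, cv2
from workcell import env
def cap(n,tag):
    im,d=env.read_camera(n); np.savez(f'pics/{tag}.npz',im=im,d=d); cv2.imwrite(f'pics/{tag}.png',im[:,:,::-1]); return im,d
def load(tag):
    z=np.load(f'pics/{tag}.npz'); return z['im'],z['d']
def model(n):
    m=env.camera_model(n); f=200/np.tan(np.radians(m['vertical_fov'])/2); return m,f
def undist(n,u,v):
    m,f=model(n)
    K=np.array([[f,0,m['cx']],[0,f,m['cy']],[0,0,1]])
    D=np.array(m.get('distortion',np.zeros(5)),float).ravel() if not isinstance(m.get('distortion'),dict) else np.zeros(5)
    p=cv2.undistortPoints(np.array([[[u,v]]],float),K,D)[0,0]
    return p
def ray(n,u,v):
    m,f=model(n);T=np.array(m['world_from_camera']);p=undist(n,u,v)
    return T[:3,3],T[:3,:3]@np.array([p[0],-p[1],-1])
def atz(n,u,v,z):
    o,r=ray(n,u,v); return o+r*(z-o[2])/r[2]
def atd(n,u,v,d):
    o,r=ray(n,u,v); return o+r*d
def crop(tag,u0,v0,u1,v1,s,out):
    im,_=load(tag); c=cv2.resize(im[v0:v1,u0:u1],None,fx=s,fy=s,interpolation=cv2.INTER_CUBIC); cv2.imwrite(f'pics/{out}.png',c[:,:,::-1])
E
python3 - <<'E'
from h import *
for n in('top','side'):
    cap(n,n+'0'); print(env.camera_model(n))
print(env.get_state())
E
```

```text
pics
{'vertical_fov': 51.6369811453415, 'cx': 321.73901664218926, 'cy': 199.746560549333, 'world_from_camera': array([[-0.13836382,  0.96635117, -0.21684297,  0.36208821],
       [-0.99036908, -0.1361001 ,  0.02541359,  0.06103274],
       [-0.00495389,  0.21827089,  0.97587565,  0.9797961 ],
       [ 0.        ,  0.        ,  0.        ,  1.        ]])}
{'vertical_fov': 47.2752690886859, 'cx': 304.56300422183375, 'cy': 201.09853721092912, 'world_from_camera': array([[-0.99897052,  0.03466459, -0.02926208,  0.54073351],
       [-0.04434358, -0.61012805,  0.79106094,  0.80546302],
       [ 0.00956819,  0.79154414,  0.61103708,  0.62180008],
       [ 0.        ,  0.        ,  0.        ,  1.        ]])}
{'clock': 0.1, 'joint_pos': array([ 1.07540745e+00,  3.13950366e-01,  4.50803310e-02,  1.30360800e+00,
       -7.39858347e-06,  1.43117681e+00]), 'qvel': array([ 0.0003039 , -0.00094155,  0.00339012,  0.00012712, -0.0001493 ,
       -0.00048594]), 'tau': array([ 3.59103127e-03, -4.81726670e+01,  2.99244404e+01,  1.27799131e-02,
       -1.25980509e-04,  6.69224036e-06]), 'tcp_pos': array([0.20005649, 0.5385321 , 0.20377881]), 'orientation': array([ 0.69576539,  0.12455544,  0.69613167, -0.12568678]), 'wrist_force': array([-0.22098954, -0.04425941,  0.70932522]), 'ft_torque': array([-0.02068373,  0.01687034, -0.05059651]), 'finger_gap': 0.08547662338716179}
```

View pics/top0.png

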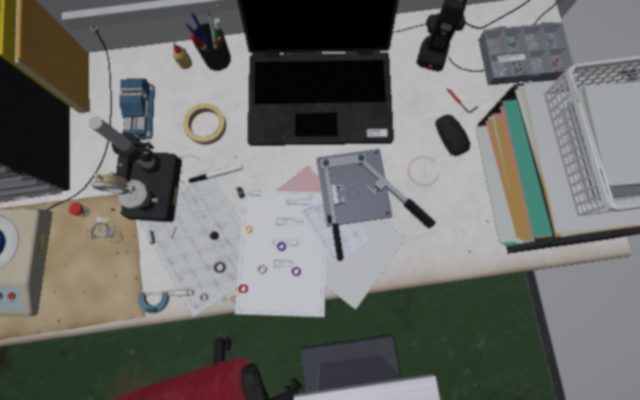

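View pics/side0.png

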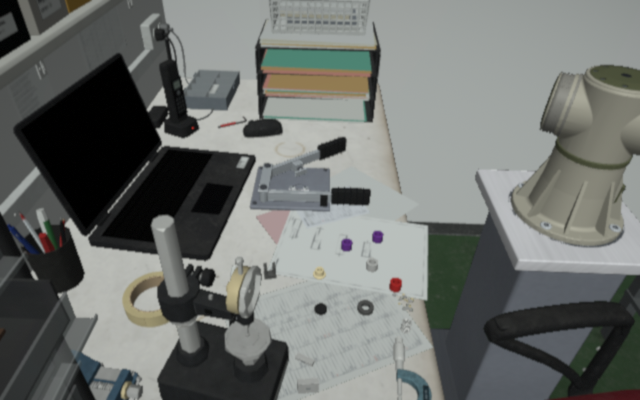

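```bash
python3 - <<'E'
from h import *
crop('top0',190,130,450,320,3,'c1'); crop('side0',240,130,440,320,4,'c2')
im,d=load('top0')
for u,v in[(262,269),(296,271),(281,246),(249,229),(243,288),(214,235),(219,267),(325,155),(381,150),(388,218)]:
    print(u,v,atz('top',u,v,0).round(4),atd('top',u,v,d[v,u]).round(4))
im,d=load('side0')
for u,v in[(372,265),(346,244),(377,237),(396,285),(319,272)]:
    print(u,v,atd('side',u,v,d[v,u]).round(4))
E
```

```text
262 269 [0.4347 0.1971 0.    ] [ 4.347e-01  1.971e-01 -2.000e-04]
296 271 [0.419  0.1188 0.    ] [ 4.190e-01  1.188e-01 -1.000e-04]
281 246 [0.482  0.1467 0.    ] [ 4.820e-01  1.467e-01 -2.000e-04]
249 229 [0.533  0.2178 0.    ] [0.5306 0.2156 0.0141]
243 288 [0.3975 0.2455 0.    ] [0.3974 0.2452 0.0014]
214 235 [0.5303 0.302  0.    ] [0.5291 0.3004 0.0066]
219 267 [0.4533 0.2966 0.    ] [0.4531 0.2961 0.0023]
325 155 [0.6917 0.0117 0.    ] [ 0.6922  0.0116 -0.0014]
381 150 [ 0.6851 -0.1284  0.    ] [ 6.851e-01 -1.284e-01  2.000e-04]
388 218 [ 0.5131 -0.1159  0.    ] [ 0.5135 -0.1164 -0.0025]
372 265 [0.4373 0.2066 0.0161]
346 244 [0.4836 0.1522 0.0158]
377 237 [0.422  0.1298 0.0168]
396 285 [0.3991 0.2548 0.0179]
319 272 [0.5344 0.2263 0.013 ]
```

View pics/c1.png

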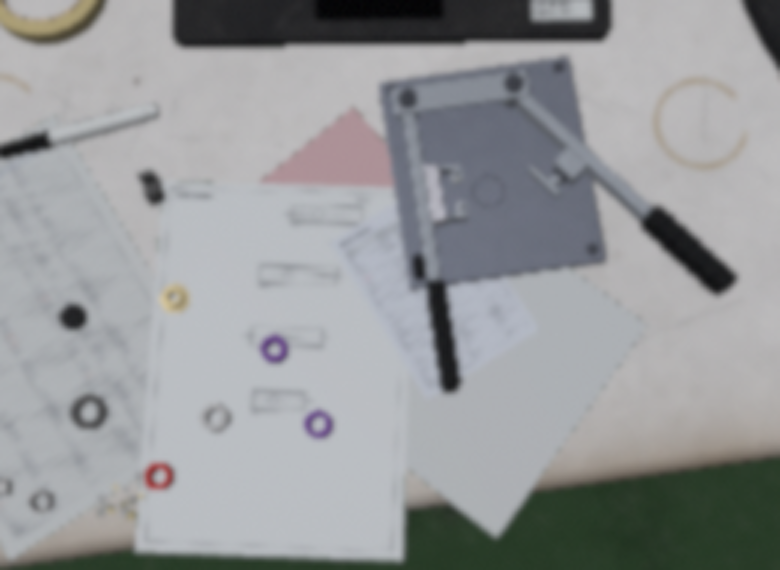

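View pics/c2.png

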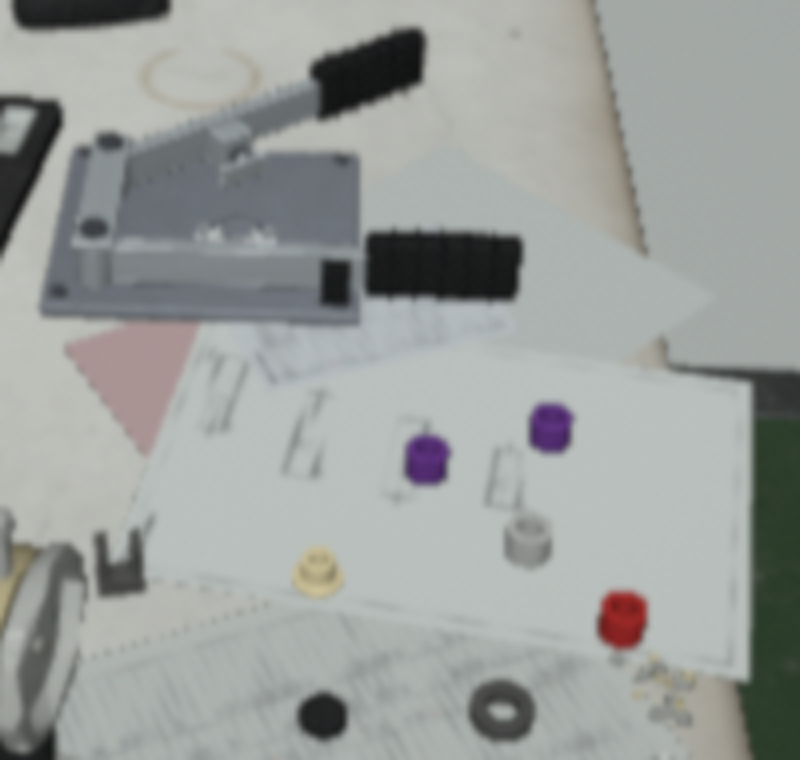

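```bash
python3 - <<'E'
from h import *
crop('top0',242,250,282,290,15,'c3'); crop('side0',347,240,397,290,12,'c4'); crop('top0',310,140,440,235,6,'c5')
E
```

```text
(no output)
```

View pics/c3.png

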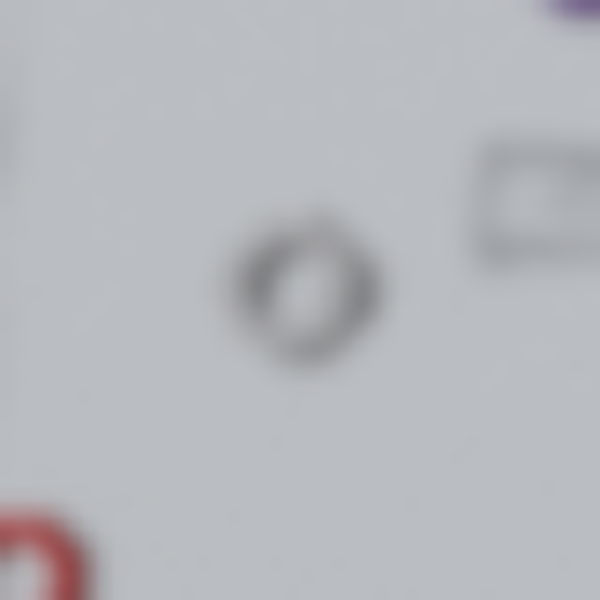

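View pics/c4.png

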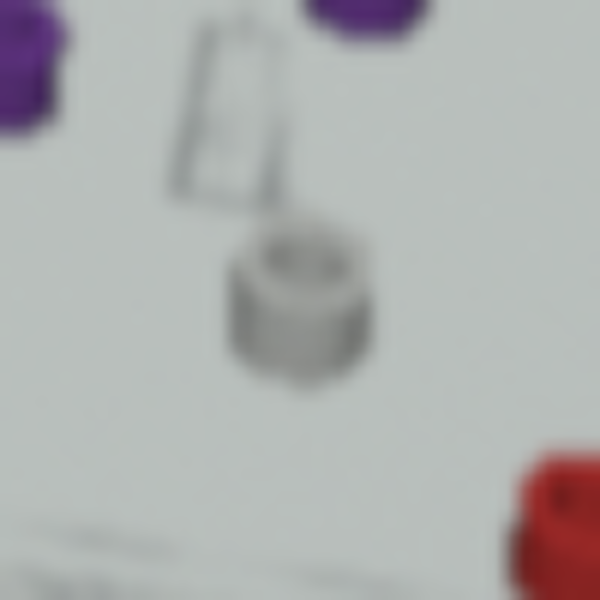

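View pics/c5.png

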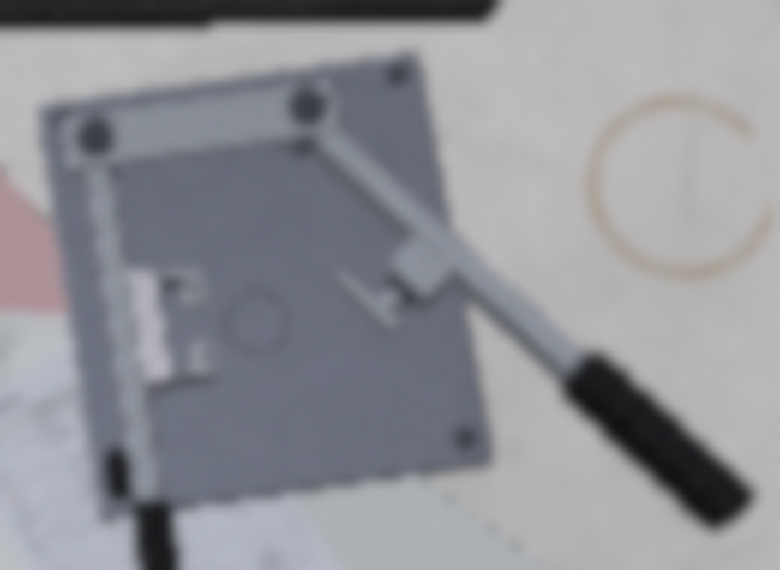

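```bash
python3 - <<'E'
from h import *
print('bush top', atz('top',261.97,268.97,.018), 'side', atz('side',371.7,261,.018))
print('bottom via side', atz('side',347+301/12-.5,240+345/12-.5,0))
c5=lambda a,b,z: atz('top',310+a/6-.5,140+b/6-.5,z)
R=c5(259,321,.01);print('ring',R)
C=[c5(*p,.01) for p in[(45,105),(415,55),(490,462),(107,518)]]
for a in C: print(a)
for i in range(4): print(np.linalg.norm(C[i]-C[(i+1)%4]), np.degrees(np.arctan2(*(C[(i+1)%4]-C[i])[1::-1])))
print('centre',np.mean(C,0))
crop('side0',245,135,375,220,6,'c6')
E
```

```text
bush top [0.43341251 0.19466867 0.018     ] side [0.43743244 0.1981038  0.018     ]
bottom via side [0.43594094 0.19912074 0.        ]
ring [ 0.58369071 -0.04039611  0.01      ]
[0.68597202 0.03241065 0.01      ]
[ 0.68603609 -0.12138619  0.01      ]
[ 0.51405921 -0.12222129  0.01      ]
[0.51297656 0.03141352 0.01      ]
0.1537968563442769 -89.97613039331956
0.17197890993467466 -179.7217810343655
0.15363862682659632 90.40375031622511
0.17299833123982322 0.33024366030422275
centre [ 0.59976097 -0.04494583  0.01      ]
```

View pics/c6.png

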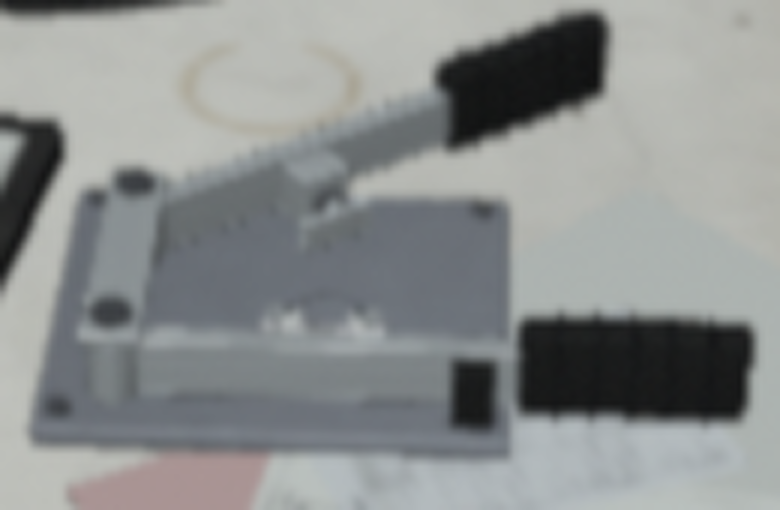

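```bash
python3 - <<'E'
from h import *
for n in('top','side'):
    im,d=load(n+'0'); V,U=np.mgrid[0:400,0:640]
    m,f=model(n);T=np.array(m['world_from_camera'])
    P=np.stack([(U-m['cx'])/f*d,-(V-m['cy'])/f*d,-d],-1)@T[:3,:3].T+T[:3,3]
    np.save(f'pics/P_{n}.npy',P)
    s=(d>0)&(P[...,0]>.4)&(P[...,0]<.75)&(P[...,1]>-.25)&(P[...,1]<.1)
    Z=P[...,2]
    print(n,'desk med',np.median(Z[s&(Z<.006)]), 'hist',np.histogram(Z[s],np.arange(-.01,.08,.004)))
    pl=s&(Z>.006)&(Z<.014)&(P[...,0]>.5)
    print('plate z',np.median(Z[pl]),[np.percentile(P[...,k][pl],[.5,2,50,98,99.5]).round(4) for k in(0,1)])
    # row profile across plate 
    for xs in (.56,.60,.65):
        q=pl&(abs(P[...,0]-xs)<.004); print(xs,P[...,1][q].min(),P[...,1][q].max())
    for ys in (-.1,-.05,-.01):
        q=pl&(abs(P[...,1]-ys)<.004); print(ys,P[...,0][q].min(),P[...,0][q].max())
    s2=(d>0)&(abs(P[...,0]-.435)<.025)&(abs(P[...,1]-.197)<.025)&(Z>.005)
    print('bush',P[s2].min(0),P[s2].max(0),P[s2].mean(0),s2.sum())
    b=s2&(Z>.014); print(P[b].min(0),P[b].max(0),P[b].mean(0))
E
```

```text
top desk med -0.0006833589964114761 hist (array([  35, 3258, 8954, 1263, 2364, 1015, 1040,  547,   92,  136,  147,
        379,  247,  340,  480,   82,    1,    0,    0,    0,    0,    0]), array([-0.01 , -0.006, -0.002,  0.002,  0.006,  0.01 ,  0.014,  0.018,
        0.022,  0.026,  0.03 ,  0.034,  0.038,  0.042,  0.046,  0.05 ,
        0.054,  0.058,  0.062,  0.066,  0.07 ,  0.074,  0.078]))
plate z 0.008970707670419631 [array([0.5145, 0.5165, 0.592 , 0.7243, 0.7381]), array([-0.1457, -0.1221, -0.0482,  0.0346,  0.0741])]
0.56 -0.12306192300466084 0.03552631518962418
0.6 -0.09596977104009177 0.03484331175659691
0.65 -0.12353449632873456 0.03512222272937415
-0.1 0.5140572443457512 0.7479381750085926
-0.05 0.5137595470131555 0.7441011289221762
-0.01 0.5136758806023414 0.7361513155520873
bush [0.42463137 0.18655989 0.00591682] [0.44564269 0.20892884 0.01939922] [0.43529827 0.1971923  0.0152067 ] 67
[0.42477034 0.18799118 0.0141363 ] [0.44564269 0.20829334 0.01939922] [0.43530192 0.19745525 0.01665131]
side desk med -0.0009415591918456867 hist (array([   2, 1654, 5559,  283, 1642,  334
[... 234 characters left out ...]
0.046,  0.05 ,
        0.054,  0.058,  0.062,  0.066,  0.07 ,  0.074,  0.078]))
plate z 0.008498209202151719 [array([0.5102, 0.5167, 0.5989, 0.7238, 0.7299]), array([-0.1658, -0.123 , -0.0471,  0.0382,  0.0843])]
0.56 -0.1229722697799901 0.03754251977136569
0.6 -0.10182265391926071 0.037003350578843186
0.65 -0.08158615850950757 0.040724540583711666
-0.1 0.5166334041776556 0.7389744352859514
-0.05 0.5165402018506509 0.7133832381176515
-0.01 0.6756209644438144 0.7176748835713973
bush [0.4268844  0.18596832 0.00511566] [0.44770863 0.21026346 0.01871709] [0.43723003 0.20046611 0.01331083] 124
[0.42690246 0.18766878 0.014012  ] [0.44770863 0.20997983 0.01871709] [0.43677157 0.19938248 0.01593442]
```

```bash
python3 - <<'E'
from h import *
for n in('top','side'):
    P=np.load(f'pics/P_{n}.npy');im,d=load(n+'0')
    V,U=np.mgrid[0:400,0:640]
    s2=(d>0)&(abs(P[...,0]-.435)<.025)&(abs(P[...,1]-.197)<.025)&(P[...,2]>.008)
    print(n,U[s2].min(),U[s2].max(),U[s2].mean(),V[s2].min(),V[s2].max(),V[s2].mean())
    if n=='top':print((P[263:277,256:272,2]*1000).round(0).astype(int)); print(im[263:277,256:272,1])
E
```

```text
top 256 265 260.8196721311475 264 273 268.344262295082
[[ -2   1   1   1   1  -2  -1   0   0   3  -3   2   1  -2   0   1]
 [980   1   0  18  17  18  18  17  -1   2   1   2   0   2   0  -4]
 [  1   1  19  16  15  17  16  17  15   0   4  -3   0   4  -1   0]
 [  1  14  16  19  13   8  16  16  17  14   3  -1   0  -3  -3   3]
 [  1  17  17  11   2   1   0  17  19  13   4   1   0  -3   2   1]
 [ 16  16  16   6   1   4  -1   3  16  13   8  -1   2   3   2  -3]
 [ 14  19  17   6  -1  -1   0  19  16  16   7   1  -4  -1  -2   2]
 [980  14  16  17  -2   0  -1  17  17  17  -2   0  -3   0  -2   3]
 [ -1  19  17  16  18  16  16  14  15   8   0   0   1  -1   1   2]
 [  0  -4  15  15  19  18  15  15   8  -1  -1   2  -1   1   2   0]
 [  0  -1   0   3  15  16  13   2  -2   0   2   2  -2   0   0   1]
 [  2  -2  -1   0   1  -1   2   0   0  -3   0   1   1   0  -1   3]
 [  0   0   0   2   2   4   0  -2   1   1   3   2   1  -1   1   2]
 [ -3   4   1   0   0   1  -1  -1   2  -1  -1  -2   0   4  -1   0]]
[[190 190 189 188 187 187 185 183 186 188 190 190 190 190 190 189]
 [190 189 187 183 179 178 174 170 175 1
[... 189 characters left out ...]
68 168 160 149 155 173 186 189 190 189]
 [180 165 143 130 148 172 180 175 162 144 142 166 184 189 190 190]
 [179 165 144 134 158 179 183 174 160 140 137 163 183 189 190 189]
 [182 169 153 145 163 178 180 171 156 138 140 167 185 190 190 190]
 [185 176 164 158 165 172 172 163 150 143 156 176 187 189 190 190]
 [187 182 174 167 164 162 157 151 149 158 174 185 189 190 190 190]
 [189 187 183 177 166 157 151 151 161 175 185 188 189 190 190 190]
 [190 189 188 184 177 171 168 170 178 185 189 189 190 190 190 190]
 [190 190 190 189 187 185 184 185 187 189 190 189 189 190 190 190]
 [190 190 190 189 189 189 188 189 190 190 190 190 190 190 190 190]]
side 366 377 371.7522935779817 258 269 263.3211009174312
```

```bash
cat >> h.py <<'E'
from scipy.spatial.transform import Rotation as Ro
def pose(s=None):
    s=s or env.get_state(); q=s['orientation']; return s['tcp_pos'],Ro.from_quat([q[1],q[2],q[3],q[0]]).as_matrix()
def plan(target,yaxis=None):
    """offset cm, yaw deg to reach target w/ tool y along yaxis (angle rad world xy), choosing nearest half turn"""
    p,R=pose(); off=R.T@(np.array(target)-p)*100
    yaw=None
    if yaxis is not None:
        w=R.T@np.array([np.cos(yaxis),np.sin(yaxis),0]); a=np.degrees(np.arctan2(w[2],w[1])); yaw=(a+90)%180-90
    print('off cm',off.round(2),'yaw',yaw); return off,yaw
E
python3 - <<'E'
from h import *
p,R=pose();print(R.round(3))
plan([.436,.198,.10],0)
c5=lambda a,b,z: atz('top',310+a/6-.5,140+b/6-.5,z)
P=np.load('pics/P_top.npy')
for nm,a,b in[('piv',307,105),('piv2',97,137),('sleeve end',720,510),('sleeve start',580,370),('arm',450,240)]:
    u=int(310+a/6);v=int(140+b/6); print(nm,P[v,u].round(4))
E
```

```text
[[-0.001  0.348  0.937]
 [-0.001  0.937 -0.348]
 [-1.    -0.002 -0.   ]]
off cm [ 10.41 -23.69  33.98] yaw 69.61595111818315
piv [ 0.6588 -0.0695  0.0477]
piv2 [0.6584 0.0142 0.047 ]
sleeve end [ 0.4763 -0.1988  0.0489]
sleeve start [ 0.5391 -0.1552  0.0481]
arm [ 0.597  -0.1172  0.0411]
```

servo_tool([
  {"offset": [8,-23.7,34],"yaw": 69.6},
  {"offset": [8,-23.7,34],"yaw": 69.6},
  {"offset": [8,-23.7,34],"yaw": 69.6},
  {"offset": [8,-23.7,34],"yaw": 69.6},
  {"offset": [8,-23.7,34],"yaw": 69.6},
  {"offset": [8,-23.7,34],"yaw": 69.6},
  {"offset": [8,-23.7,34],"yaw": 69.6},
  {"offset": [8,-23.7,34],"yaw": 69.6},
], claw=0.6, force=40)

```text
clock: 0.9
tcp_pos: [0.4246, 0.2144, 0.1283]
orientation: [0.502, 0.498, 0.502, -0.498]
wrist_force: [0.6, 0.7, 0.4]
finger_gap: 0.0509
```

```bash
python3 - <<'E'
from h import *
s=env.get_state();print(s['clock'],s['tcp_pos'],s['finger_gap'],s['joint_pos'].round(2))
plan([.436,.198,.06],0)
E
```

```text
0.9 [0.42463292 0.21444457 0.1282747 ] 0.050935234424300445 [ 0.3   0.16 -0.34  1.07  0.    1.86]
off cm [6.83 1.12 1.66] yaw 0.5135384202441031
```

servo_tool([
  {"offset": [3,1.1,1.6],"yaw": 0.5},
  {"offset": [6,1.1,1.6],"yaw": 0.5},
  {"offset": [6.8,1.1,1.6],"yaw": 0.5},
  {"offset": [6.8,1.1,1.6],"yaw": 0.5},
  {"offset": [6.8,1.1,1.6],"yaw": 0.5},
  {"offset": [6.8,1.1,1.6],"yaw": 0.5},
  {"offset": [6.8,1.1,1.6],"yaw": 0.5},
  {"offset": [6.8,1.1,1.6],"yaw": 0.5},
])

```text
clock: 1.7
tcp_pos: [0.4359, 0.201, 0.0617]
orientation: [0.502, 0.499, 0.501, -0.498]
wrist_force: [-0.5, 0.5, -0.6]
finger_gap: 0.0515
```

```bash
python3 - <<'E'
from h import *
plan([.436,.198,.006],0)
cap('side','s1'); cap('top','t1'); crop('s1',300,170,460,300,5,'c7')
E
```

```text
off cm [5.57 0.   0.3 ] yaw 0.4050862042859791
```

View pics/c7.png

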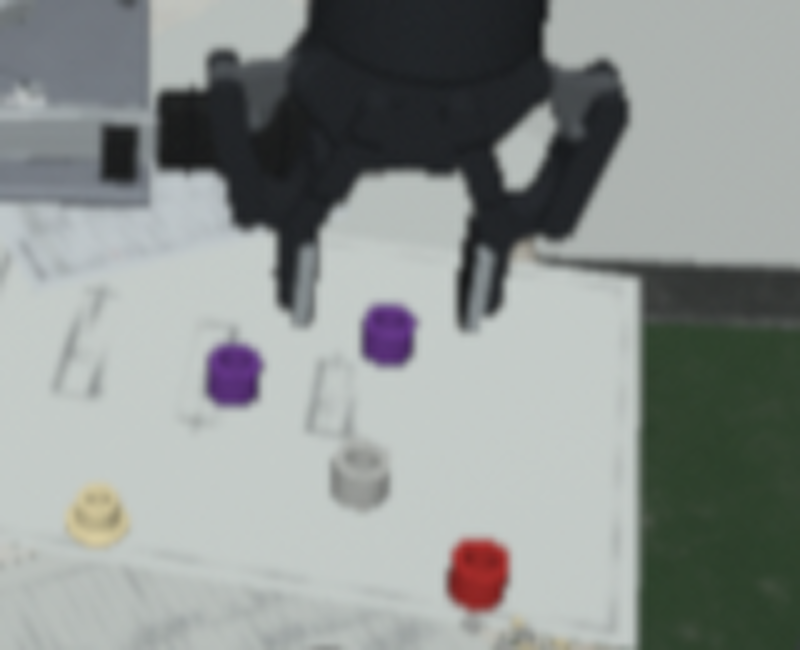

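```bash
python3 - <<'E'
from h import *
for z in(.062,.067): print(atz('side',300+383/5-.5,170+320/5-.5,z), atz('side',300+302/5-.5,170+320/5-.5,z))
crop('t1',200,190,340,310,5,'c8')
E
```

```text
[0.43175859 0.17075263 0.062     ] [0.4615816  0.17239726 0.062     ]
[0.43273193 0.17642171 0.067     ] [0.46228857 0.17805165 0.067     ]
```

View pics/c8.png

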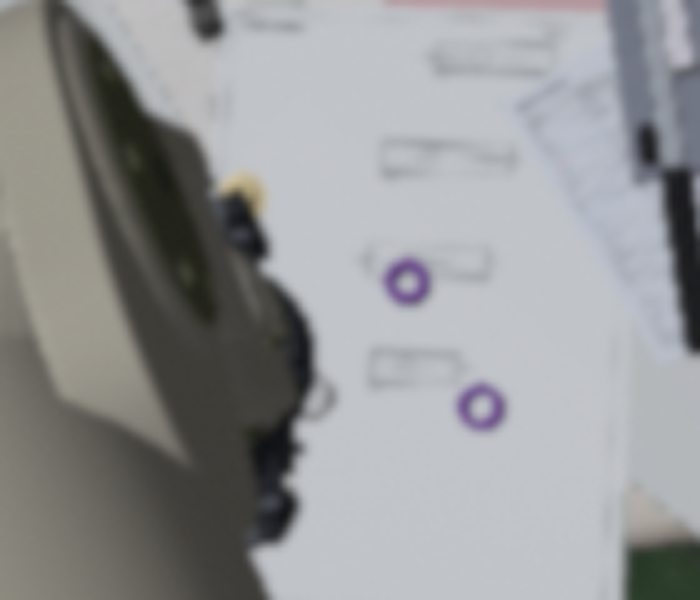

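```bash
python3 - <<'E'
from h import *
im,d=load('s1')
V,U=np.mgrid[0:400,0:640];m,f=model('side');T=np.array(m['world_from_camera'])
P=np.stack([(U-m['cx'])/f*d,-(V-m['cy'])/f*d,-d],-1)@T[:3,:3].T+T[:3,3]
for u0,u1 in((355,364),(391,402)):
  s=(U>=u0)&(U<=u1)&(V>205)&(V<240)&(P[...,2]>.03)
  for v in range(215,240,2):
    q=s&(V==v)
    if q.any(): print(v,P[q].mean(0).round(3),q.sum(),P[q][:,0].min().round(3),P[q][:,0].max().round(3))
E
```

```text
215 [0.471 0.213 0.139] 10 0.463 0.478
217 [0.471 0.213 0.135] 9 0.464 0.477
219 [0.47  0.21  0.127] 9 0.464 0.476
221 [0.47  0.21  0.123] 9 0.464 0.476
223 [0.47  0.211 0.119] 9 0.463 0.477
225 [0.47  0.211 0.115] 9 0.463 0.476
227 [0.47  0.211 0.11 ] 8 0.464 0.476
229 [0.47  0.211 0.106] 8 0.464 0.475
231 [0.469 0.21  0.101] 8 0.463 0.475
233 [0.466 0.211 0.098] 5 0.463 0.469
235 [0.467 0.212 0.093] 4 0.464 0.469
215 [0.42  0.27  0.188] 10 0.401 0.541
217 [0.407 0.209 0.134] 10 0.4 0.412
219 [0.407 0.209 0.13 ] 11 0.4 0.412
221 [0.419 0.262 0.169] 11 0.399 0.541
223 [0.406 0.208 0.12 ] 10 0.399 0.412
225 [0.407 0.208 0.116] 11 0.398 0.412
227 [0.407 0.208 0.111] 10 0.399 0.412
229 [0.406 0.208 0.107] 10 0.399 0.412
231 [0.406 0.209 0.103] 10 0.398 0.412
233 [0.407 0.21  0.099] 8 0.401 0.412
235 [0.409 0.211 0.095] 5 0.406 0.411
```

servo_tool([
  {"offset": [1,0,0.2],"yaw": 0.4},
  {"offset": [2,0,0.2],"yaw": 0.4},
  {"offset": [2.5,0,0.2],"yaw": 0.4},
  {"offset": [3,0,0.2],"yaw": 0.4},
  {"offset": [3,0,0.2],"yaw": 0.4},
  {"offset": [3,0,0.2],"yaw": 0.4},
  {"offset": [3,0,0.2],"yaw": 0.4},
  {"offset": [3,0,0.2],"yaw": 0.4},
])

```text
clock: 2.6
tcp_pos: [0.4357, 0.1985, 0.0311]
orientation: [0.5, 0.5, 0.5, -0.5]
wrist_force: [-0.3, -0.0, 0.8]
finger_gap: 0.0516
```

```bash
cat >> h.py <<'E'
def cloud(n,d):
    V,U=np.mgrid[0:400,0:640];m,f=model(n);T=np.array(m['world_from_camera'])
    return np.stack([(U-m['cx'])/f*d,-(V-m['cy'])/f*d,-d],-1)@T[:3,:3].T+T[:3,3]
E
python3 - <<'E'
from h import *
s=env.get_state();print(s['tcp_pos'],s['qvel'].round(3))
im,d=cap('side','s2'); crop('s2',300,170,460,300,5,'c9')
P=cloud('side',d)
x,y,z=P[...,0],P[...,1],P[...,2]
for a,b in((.455,.48),(.395,.42)):
    q=(x>a)&(x<b)&(abs(y-.21)<.006)&(z>.022)&(z<.15); print(q.sum(),P[q].min(0),np.percentile(z[q],[1,5]))
plan([.436,.198,.006],0)
E
```

```text
[0.43569306 0.19853842 0.03111546] [-0.    -0.001 -0.001  0.001 -0.    -0.002]
286 [0.45526    0.2040695  0.06107107] [0.06302215 0.0683008 ]
261 [0.39511557 0.20406066 0.0600662 ] [0.06341703 0.06759373]
off cm [2.51 0.03 0.05] yaw -0.038375649579123206
```

View pics/c9.png

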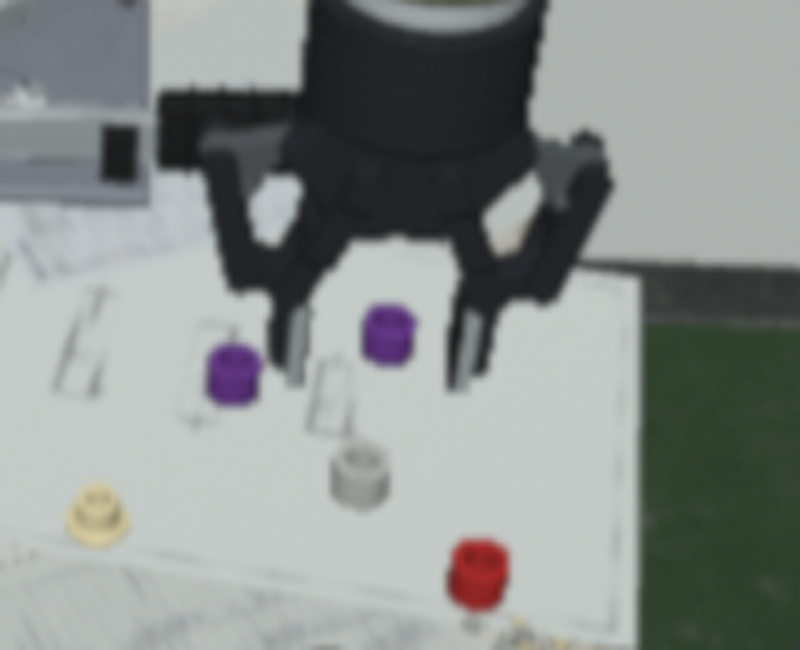

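```bash
python3 - <<'E'
from h import *
_,d=load('s2');P=cloud('side',d)
for u in(375,380,384): 
  for v in (200,210,214,217,219): print(u,v,P[v,u].round(3))
  print()
_,d=load('t1');P=cloud('top',d)
x,y,z=P[...,0],P[...,1],P[...,2]
q=(abs(x-.436)<.06)&(y<.24)&(y>.17)&(z>.03)&(z<.25);V,U=np.nonzero(q)
print(np.histogram(z[q],np.arange(.03,.25,.02)))
E
```

```text
375 200 [0.451 0.232 0.186]
375 210 [0.447 0.217 0.154]
375 214 [0.445 0.21  0.14 ]
375 217 [0.444 0.209 0.133]
375 219 [ 0.418  0.054 -0.   ]

380 200 [0.444 0.235 0.189]
380 210 [0.438 0.211 0.149]
380 214 [0.437 0.21  0.14 ]
380 217 [0.436 0.21  0.134]
380 219 [0.408 0.054 0.   ]

384 200 [0.438 0.237 0.19 ]
384 210 [0.431 0.209 0.148]
384 214 [0.43  0.209 0.14 ]
384 217 [0.429 0.21  0.134]
384 219 [ 0.399  0.052 -0.001]

(array([ 0,  0,  0,  4,  4, 68, 52, 54, 33, 13]), array([0.03, 0.05, 0.07, 0.09, 0.11, 0.13, 0.15, 0.17, 0.19, 0.21, 0.23]))
```

servo_tool([
  {"offset": [1,0,0],"yaw": 0},
  {"offset": [1.7,0,0],"yaw": 0},
  {"offset": [2.2,0,0],"yaw": 0},
  {"offset": [2.5,0,0],"yaw": 0},
  {"offset": [2.5,0,0],"yaw": 0},
  {"offset": [2.5,0,0],"yaw": 0},
  {"offset": [2.5,0,0],"yaw": 0},
  {"offset": [2.5,0,0],"yaw": 0},
])

```text
clock: 3.45
tcp_pos: [0.4356, 0.1985, 0.0061]
orientation: [0.5, 0.5, 0.5, -0.5]
wrist_force: [0.0, -0.3, 0.2]
finger_gap: 0.0514
```

```bash
python3 - <<'E'
from h import *
s=env.get_state();print(s['tcp_pos'],s['wrist_force'])
im,d=cap('side','s3'); crop('s3',300,170,460,300,5,'c10')
P=cloud('side',d)
x,y,z=P[...,0],P[...,1],P[...,2]
for a,b in((.455,.48),(.395,.42)):
    q=(x>a)&(x<b)&(abs(y-.21)<.006)&(z>.022)&(z<.15); print(q.sum(),P[q].min(0),np.percentile(z[q],[1,5]))
E
```

```text
[0.43564396 0.198511   0.00606898] [ 0.0079643  -0.30646106  0.1843935 ]
425 [0.45513995 0.20412567 0.03733633] [0.03958033 0.0462404 ]
359 [0.39527085 0.20410511 0.03813103] [0.04120988 0.04499299]
```

View pics/c10.png

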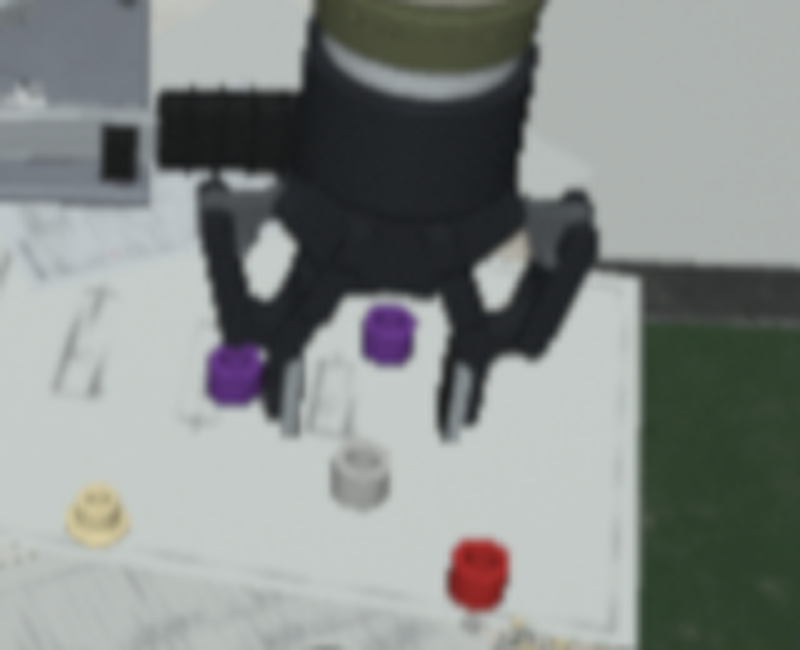

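servo_tool([
  {"offset": [0.7,0,0],"yaw": 0},
  {"offset": [1.3,0,0],"yaw": 0},
  {"offset": [1.7,0,0],"yaw": 0},
  {"offset": [2.0,0,0],"yaw": 0},
  {"offset": [2.2,0,0],"yaw": 0},
  {"offset": [2.2,0,0],"yaw": 0},
  {"offset": [2.2,0,0],"yaw": 0},
  {"offset": [2.2,0,0],"yaw": 0},
])

```text
clock: 4.3
tcp_pos: [0.4356, 0.1985, -0.016]
orientation: [0.5, 0.5, 0.5, -0.5]
wrist_force: [-0.6, -0.3, -0.6]
finger_gap: 0.0513
```

```bash
python3 - <<'E'
from h import *
s=env.get_state();print(s['tcp_pos'],s['wrist_force'])
im,d=cap('side','s4'); crop('s4',320,200,440,300,6,'c11')
P=cloud('side',d)
x,y,z=P[...,0],P[...,1],P[...,2]
for a,b in((.455,.48),(.395,.42)):
    q=(x>a)&(x<b)&(abs(y-.21)<.006)&(z>.006)&(z<.15); print(q.sum(),P[q].min(0),np.percentile(z[q],[1,5]))
E
```

```text
[ 0.43556868  0.19851216 -0.01602576] [-0.61254745 -0.34382133 -0.55611129]
427 [0.45514648 0.20400568 0.01656881] [0.01952613 0.02611105]
363 [0.39535658 0.20415394 0.0137805 ] [0.01564691 0.02316012]
```

View pics/c11.png

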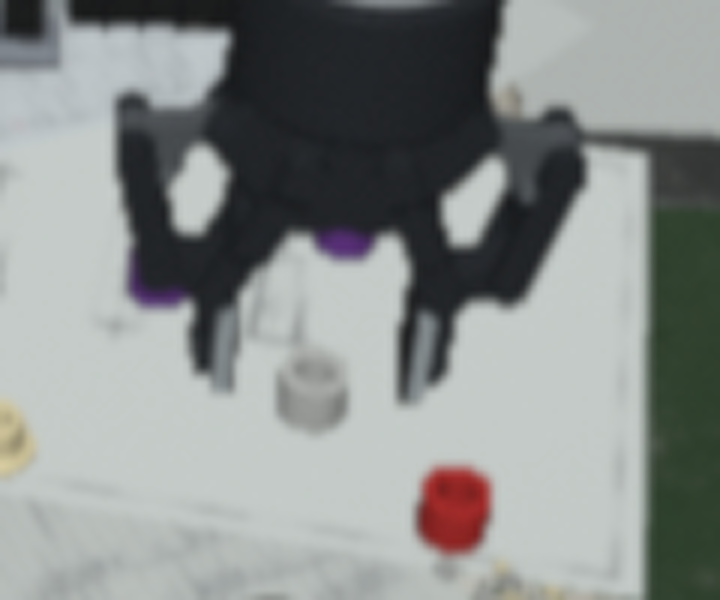

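servo_tool([
  {"offset": [0.2,0,0],"yaw": 0},
  {"offset": [0.4,0,0],"yaw": 0},
  {"offset": [0.5,0,0],"yaw": 0},
  {"offset": [0.5,0,0],"yaw": 0},
  {"offset": [0.5,0,0],"yaw": 0},
  {"offset": [0.5,0,0],"yaw": 0},
  {"offset": [0.5,0,0],"yaw": 0},
  {"offset": [0.5,0,0],"yaw": 0},
])

```text
clock: 5.15
tcp_pos: [0.4354, 0.1985, -0.0212]
orientation: [0.5, 0.5, 0.5, -0.5]
wrist_force: [0.0, -0.1, 0.2]
finger_gap: 0.0513
```

servo_tool([
  {"offset": [0,0,0],"yaw": 0},
  {"offset": [0,0,0],"yaw": 0},
  {"offset": [0,0,0],"yaw": 0},
  {"offset": [0,0,0],"yaw": 0},
  {"offset": [0,0,0],"yaw": 0},
  {"offset": [0,0,0],"yaw": 0},
  {"offset": [0,0,0],"yaw": 0},
  {"offset": [0,0,0],"yaw": 0},
], claw=0.1, force=30)

```text
clock: 5.95
tcp_pos: [0.4355, 0.1985, -0.0211]
orientation: [0.5, 0.5, 0.5, -0.5]
wrist_force: [-0.4, -0.8, 4.5]
finger_gap: 0.0205
```

```bash
python3 - <<'E'
from h import *
s=env.get_state();print(s['tcp_pos'],s['wrist_force'],s['finger_gap'])
im,d=cap('side','s5'); crop('s5',320,200,440,300,6,'c12')
P=cloud('side',d)
x,y,z=P[...,0],P[...,1],P[...,2]
q=(abs(x-.436)<.03)&(abs(y-.21)<.006)&(z>.002)&(z<.15); print(q.sum(),P[q].min(0),np.percentile(z[q],[1,5]))
E
```

```text
[ 0.43546151  0.19846873 -0.02106646] [-0.38506135 -0.81489206  4.51861692] 0.02054982626581361
875 [0.40600276 0.20401257 0.00212953] [0.00373008 0.01031368]
```

View pics/c12.png

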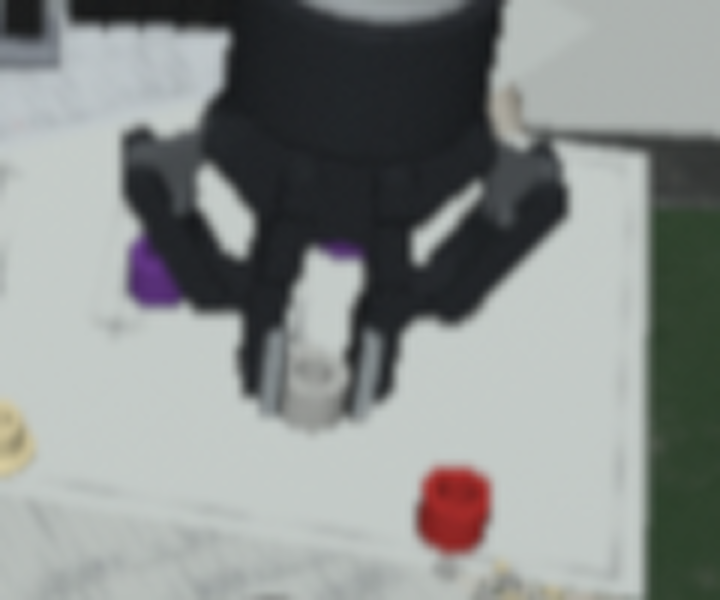

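servo_tool([
  {"offset": [-2,0,0],"yaw": 0},
  {"offset": [-5,0,0],"yaw": 0},
  {"offset": [-8.5,0,0],"yaw": 0},
  {"offset": [-8.5,0,0],"yaw": 0},
  {"offset": [-8.5,0,0],"yaw": 0},
  {"offset": [-8.5,0,0],"yaw": 0},
  {"offset": [-8.5,0,0],"yaw": 0},
  {"offset": [-8.5,0,0],"yaw": 0},
])

```text
clock: 6.8
tcp_pos: [0.4344, 0.1982, 0.0626]
orientation: [-0.499, -0.499, -0.5, 0.501]
wrist_force: [1.3, -0.2, -0.4]
finger_gap: 0.0205
```

```bash
python3 - <<'E'
from h import *
s=env.get_state();print(s['tcp_pos'],s['wrist_force'],s['finger_gap'],s['joint_pos'].round(2));print(pose()[1].round(3))
im,d=cap('side','s6'); crop('s6',300,120,460,250,5,'c13')
P=cloud('side',d)
x,y,z=P[...,0],P[...,1],P[...,2]
q=(abs(x-.436)<.03)&(abs(y-.21)<.01)&(z>.04)&(z<.2); print(np.percentile(P[q],[1,99],axis=0))
q=(abs(x-.436)<.008)&(abs(y-.21)<.015)&(z>.04)&(z<.11); print('bush',np.percentile(P[q],[1,50,99],axis=0))
plan([.584,-.039,.064],0)
E
```

```text
[0.43442675 0.19818622 0.0626116 ] [ 1.25660255 -0.21627211 -0.42808112] 0.02048232810796738 [ 0.26  0.22 -0.44  0.91  0.    1.83]
[[-0.002  1.    -0.001]
 [-0.001 -0.001 -1.   ]
 [-1.    -0.002  0.001]]
[[0.40728368 0.20141434 0.08522051]
 [0.46468909 0.21898322 0.19868557]]
bush [[0.42825742 0.19575376 0.08325517]
 [0.43663895 0.20646396 0.09493275]
 [0.44380785 0.20961009 0.10172324]]
off cm [-0.14 14.96 23.71] yaw -0.04330247200374515
```

View pics/c13.png

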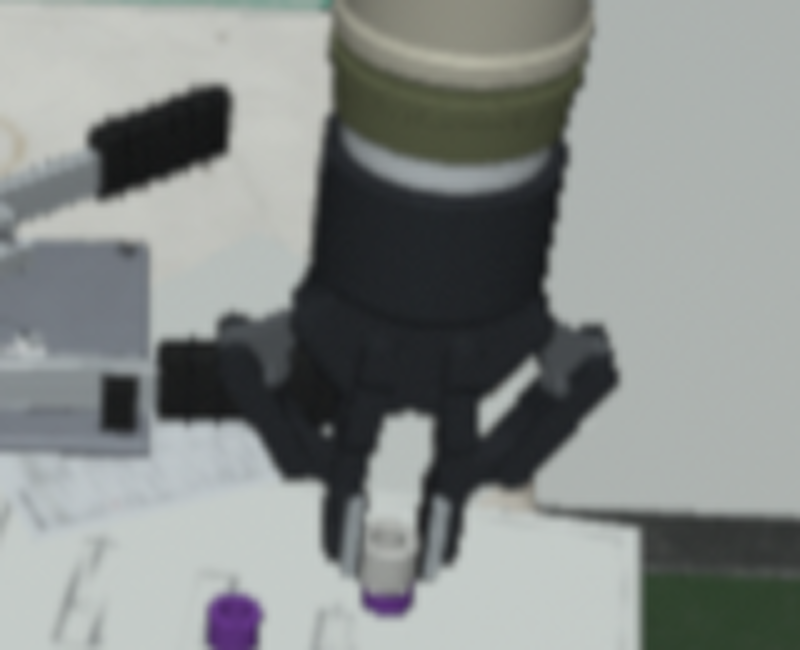

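servo_tool([
  {"offset": [-0.5,2.5,4],"yaw": 0},
  {"offset": [-0.5,5,8],"yaw": 0},
  {"offset": [-0.5,7.5,12],"yaw": 0},
  {"offset": [-0.5,10,16],"yaw": 0},
  {"offset": [-0.2,12.5,20],"yaw": 0},
  {"offset": [-0.1,15,23.7],"yaw": 0},
  {"offset": [-0.1,15,23.7],"yaw": 0},
  {"offset": [-0.1,15,23.7],"yaw": 0},
])

```text
clock: 7.65
tcp_pos: [0.5849, -0.0396, 0.0637]
orientation: [-0.499, -0.501, -0.5, 0.501]
wrist_force: [-0.8, -0.8, -0.8]
finger_gap: 0.0206
```

```bash
python3 - <<'E'
from h import *
s=env.get_state();print(s['tcp_pos'],s['wrist_force'],s['finger_gap'],s['joint_pos'].round(2))
im,d=cap('side','s7'); crop('s7',220,80,380,210,5,'c14'); cap('top','t7'); crop('t7',290,120,420,220,6,'c15')
plan([.584,-.039,.064],0)
E
```

```text
[ 0.58494819 -0.03964588  0.06373382] [-0.848443   -0.76674431 -0.82542971] 0.02058701977007587 [-0.2   0.41 -0.16  1.    0.    1.37]
off cm [ 0.01 -0.    0.11] yaw -0.014994704039438034
```

View pics/c14.png

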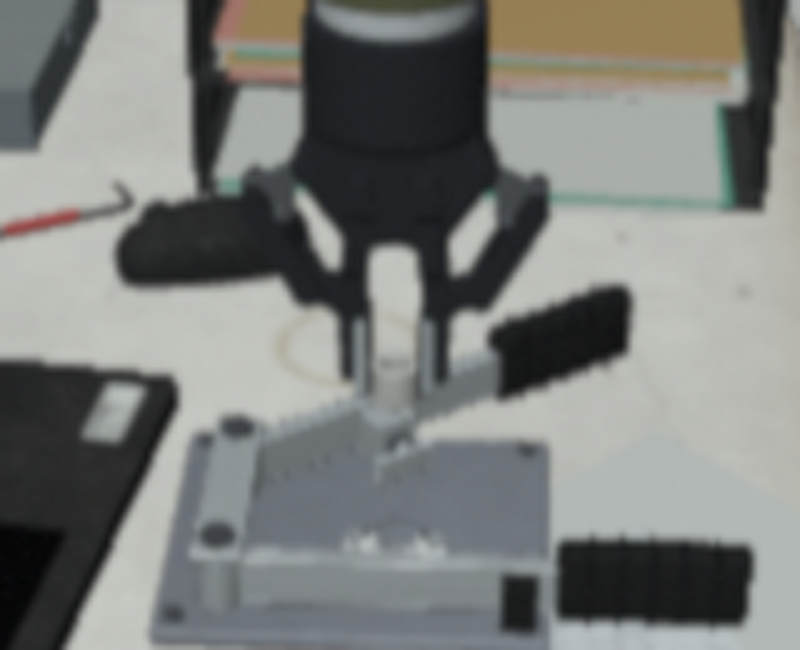

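View pics/c15.png

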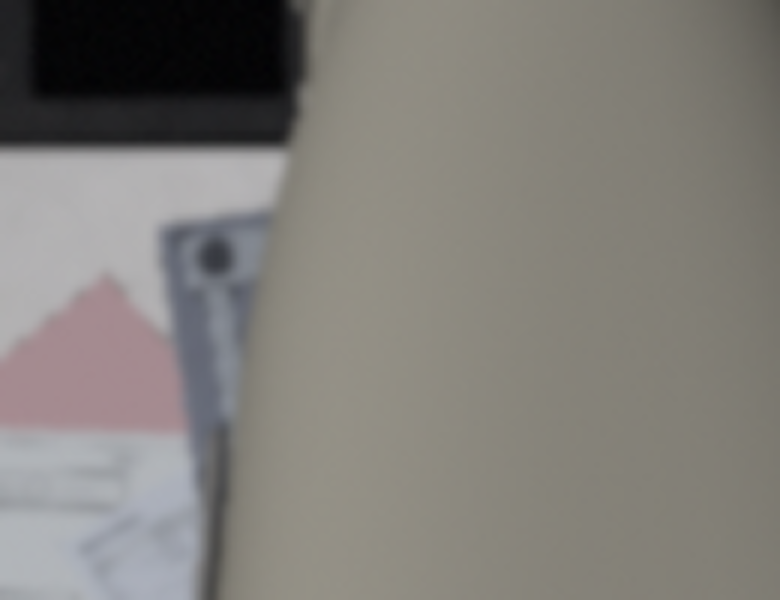

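```bash
python3 - <<'E'
from h import *
crop('side0',280,170,320,200,18,'c16')
E
```

```text
(no output)
```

View pics/c16.png

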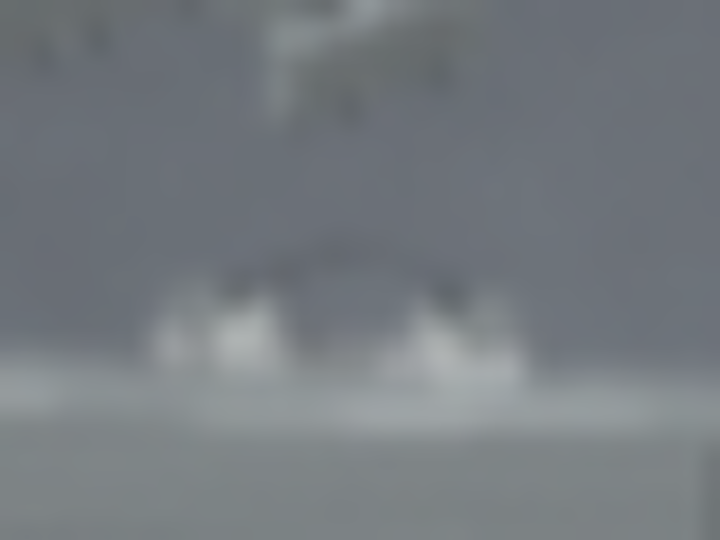

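```bash
python3 - <<'E'
from h import *
a=atz('side',280+345/18-.5,170+242/18-.5,.01);print('ring far edge',a)
for u in(240,448): print(atz('side',280+u/18-.5,170+305/18-.5,.024))
m,f=model('side');T=np.linalg.inv(np.array(m['world_from_camera']))
# project bush expected bottom circle far edges for check
for c in([.584,-.039],[.585,-.0395]):
  p=T@np.array([c[0],c[1]-.0125,.01,1]);print((m['cx']+f*p[0]/-p[2]-280+.5)*18,(m['cy']-f*p[1]/-p[2]-170+.5)*18)
# top pixels rollers c5 (190,285),(200,358)
c5=lambda a,b,z: atz('top',310+a/6-.5,140+b/6-.5,z)
print(c5(190,285,.024),c5(202,358,.024))
E
```

```text
ring far edge [ 0.58667198 -0.05435784  0.01      ]
[ 0.59788734 -0.02046808  0.024     ]
[ 0.57212552 -0.0219539   0.024     ]
364.6244697901187 255.61779991689383
357.03238427172676 253.09143398154606
[ 0.59886135 -0.01405501  0.024     ] [ 0.56878305 -0.01432856  0.024     ]
```

servo_tool([
  {"offset": [2,0,0.1],"yaw": 0},
  {"offset": [4,0,0.1],"yaw": 0},
  {"offset": [5,0,0.1],"yaw": 0},
  {"offset": [5.6,0,0.1],"yaw": 0},
  {"offset": [6,0,0.1],"yaw": 0},
  {"offset": [6,0,0.1],"yaw": 0},
  {"offset": [6,0,0.1],"yaw": 0},
  {"offset": [6,0,0.1],"yaw": 0},
])

```text
clock: 8.55
tcp_pos: [0.5858, -0.0398, 0.0055]
orientation: [0.5, 0.5, 0.499, -0.5]
wrist_force: [0.5, -0.8, 0.2]
finger_gap: 0.0205
```

```bash
python3 - <<'E'
from h import *
s=env.get_state();print(s['tcp_pos'],s['wrist_force'],s['finger_gap'])
im,d=cap('side','s8'); crop('s8',260,130,340,200,9,'c17')
E
```

```text
[ 0.58580773 -0.0398021   0.00553022] [ 0.5171997  -0.83072849  0.23264717] 0.020483390990841552
```

View pics/c17.png

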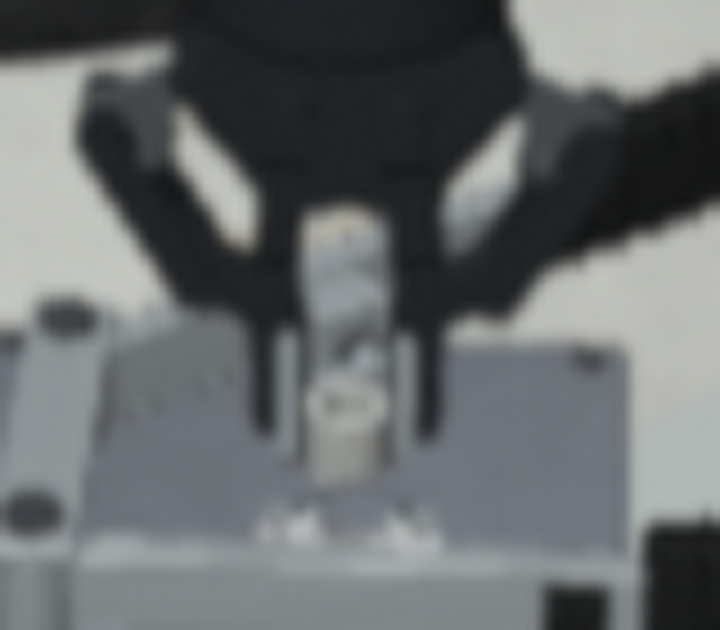

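servo_tool([
  {"offset": [0.3,-0.1,0.1],"yaw": 0},
  {"offset": [0.6,-0.1,0.1],"yaw": 0},
  {"offset": [0.9,-0.1,0.1],"yaw": 0},
  {"offset": [1.2,-0.1,0.1],"yaw": 0},
  {"offset": [1.4,-0.1,0.1],"yaw": 0},
  {"offset": [1.5,-0.1,0.1],"yaw": 0},
  {"offset": [1.5,-0.1,0.1],"yaw": 0},
  {"offset": [1.5,-0.1,0.1],"yaw": 0},
])

```text
clock: 9.4
tcp_pos: [0.5843, -0.0407, -0.0102]
orientation: [0.5, 0.5, 0.5, -0.5]
wrist_force: [0.6, 0.6, -0.6]
finger_gap: 0.0204
```

```bash
python3 - <<'E'
from h import *
s=env.get_state();print(s['tcp_pos'],s['wrist_force'],s['finger_gap'])
im,d=cap('side','s9'); crop('s9',260,130,340,200,9,'c18')
E
```

```text
[ 0.58426535 -0.04065637 -0.01017896] [ 0.5750759   0.55728102 -0.64409314] 0.02040061134070617
```

View pics/c18.png

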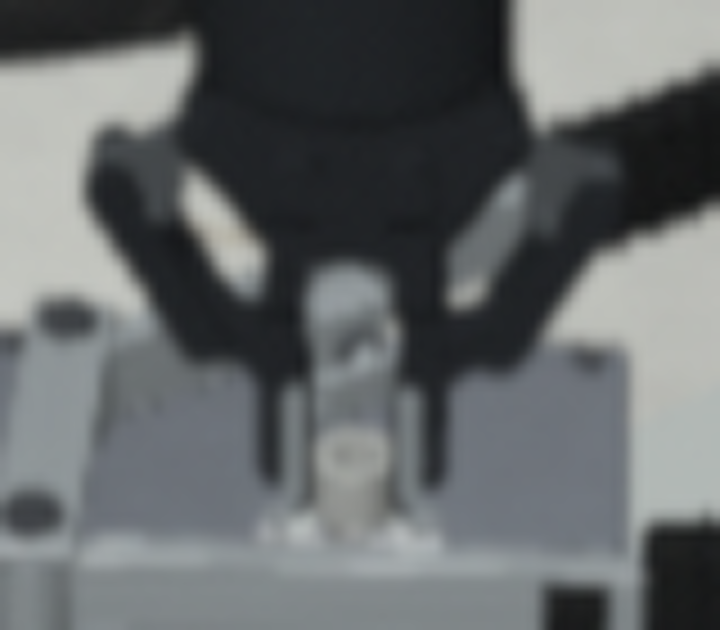

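servo_tool([
  {"offset": [0.05,0,0],"yaw": 0},
  {"offset": [0.1,0,0],"yaw": 0},
  {"offset": [0.15,0,0],"yaw": 0},
  {"offset": [0.15,0,0],"yaw": 0},
  {"offset": [0.15,0,0],"yaw": 0},
  {"offset": [0.15,0,0],"yaw": 0},
  {"offset": [0.15,0,0],"yaw": 0},
  {"offset": [0.15,0,0],"yaw": 0},
])

```text
clock: 10.25
tcp_pos: [0.5844, -0.0407, -0.011]
orientation: [0.5, 0.5, 0.5, -0.5]
wrist_force: [-2.0, -0.1, 6.4]
finger_gap: 0.0201
```

servo_tool([
  {"offset": [0,0,0],"yaw": 0},
  {"offset": [0,0,0],"yaw": 0},
  {"offset": [0,0,0],"yaw": 0},
  {"offset": [0,0,0],"yaw": 0},
  {"offset": [0,0,0],"yaw": 0},
  {"offset": [0,0,0],"yaw": 0},
  {"offset": [0,0,0],"yaw": 0},
  {"offset": [0,0,0],"yaw": 0},
], claw=0.47)

```text
clock: 11.05
tcp_pos: [0.5842, -0.0406, -0.0118]
orientation: [0.5, 0.5, 0.5, -0.5]
wrist_force: [0.1, -0.4, -0.0]
finger_gap: 0.0403
```

servo_tool([
  {"offset": [-1,0,0],"yaw": 0},
  {"offset": [-2.5,0,0],"yaw": 0},
  {"offset": [-5,0,0],"yaw": 0},
  {"offset": [-8,0,0],"yaw": 0},
  {"offset": [-11,0,0],"yaw": 0},
  {"offset": [-12,0,0],"yaw": 0},
  {"offset": [-12,0,0],"yaw": 0},
  {"offset": [-12,0,0],"yaw": 0},
])

```text
clock: 11.85
tcp_pos: [0.5837, -0.0406, 0.1076]
orientation: [-0.5, -0.5, -0.5, 0.5]
wrist_force: [0.2, 0.9, -1.4]
finger_gap: 0.0401
```

```bash
python3 - <<'E'
from h import *
s=env.get_state();print(s['tcp_pos'],s['wrist_force'],s['finger_gap'],s['joint_pos'].round(2))
im,d=cap('side','s10'); crop('s10',260,130,340,200,9,'c19')
E
```

```text
[ 0.58368715 -0.04057464  0.10756137] [ 0.24770309  0.88385692 -1.37427874] 0.04007259145267153 [-0.21  0.38 -0.1   1.09  0.    1.36]
```

View pics/c19.png

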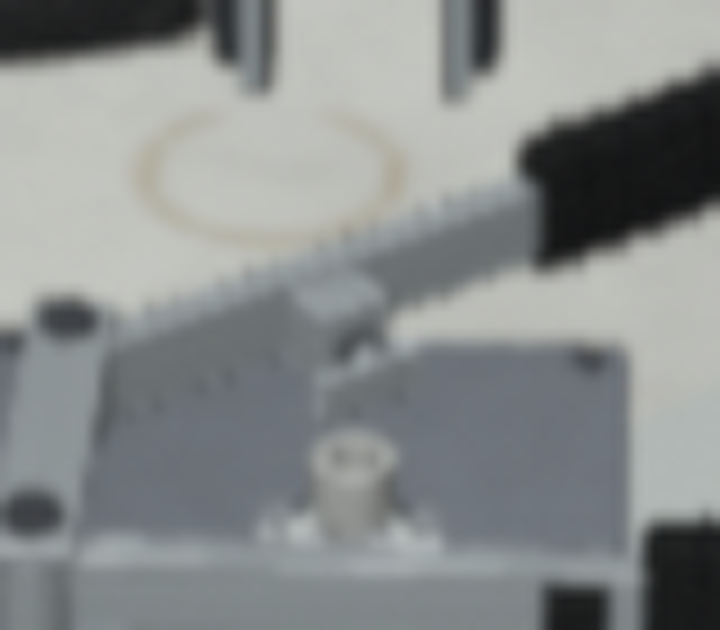

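```bash
python3 - <<'E'
from h import *
plan([.524,-.221,.06],.65)
E
```

```text
off cm [ 4.69 -5.9  18.06] yaw -37.282359653000725
```

servo_tool([
  {"offset": [0,-1.5,4.5],"yaw": -8},
  {"offset": [0,-3,9],"yaw": -16},
  {"offset": [1,-4.5,13.5],"yaw": -24},
  {"offset": [2,-5.9,18],"yaw": -32},
  {"offset": [4.7,-5.9,18],"yaw": -37.3},
  {"offset": [4.7,-5.9,18],"yaw": -37.3},
  {"offset": [4.7,-5.9,18],"yaw": -37.3},
  {"offset": [4.7,-5.9,18],"yaw": -37.3},
], claw=0)

```text
clock: 12.7
tcp_pos: [0.5255, -0.2197, 0.0616]
orientation: [0.633, 0.314, 0.634, -0.314]
wrist_force: [-0.7, 0.3, 1.0]
finger_gap: 0.0005
```

```bash
python3 - <<'E'
from h import *
s=env.get_state();print(s['tcp_pos'],s['wrist_force'],s['finger_gap'],s['joint_pos'].round(2));print(pose()[1].round(3))
im,d=cap('side','s11'); crop('s11',220,80,400,210,4,'c20'); P=cloud('side',d)
im,d2=cap('top','t11'); crop('t11',310,140,440,235,6,'c21'); Pt=cloud('top',d2)
plan([.524,-.221,-.005],.65)
# sleeve outer etc: top points on sleeve z in .045-.055 x<.56
q=(Pt[...,2]>.042)&(Pt[...,2]<.056)&(Pt[...,1]<-.12)&(Pt[...,1]>-.25)&(Pt[...,0]<.55)&(Pt[...,0]>.42)
print(q.sum()); 
X=Pt[q][:,:2]; 
if len(X)>20:
  c=X.mean(0);w=np.linalg.svd(X-c)[2][0]; print(c,w,np.arctan2(w[1],w[0]))
  print(np.ptp((X-c)@w),np.ptp((X-c)@[-w[1],w[0]]))
E
```

```text
[ 0.5254925  -0.21974771  0.06164564] [-0.65528665  0.28464696  0.96271801] 0.0004985360457164904 [-0.54  0.38 -0.21  0.97  0.    0.38]
[[ 0.     0.796  0.605]
 [ 0.     0.605 -0.796]
 [-1.     0.    -0.   ]]
off cm [ 6.73 -0.24 -0.05] yaw 0.068003234831707
256
[ 0.50978633 -0.18227649] [-0.79027923 -0.61274687] -2.4820609001585807
0.08313229244020587 0.01733302584608278
```

View pics/c20.png

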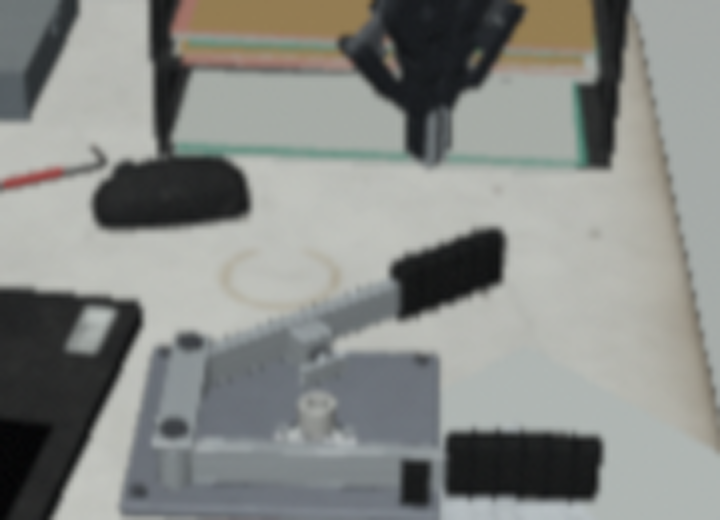

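View pics/c21.png

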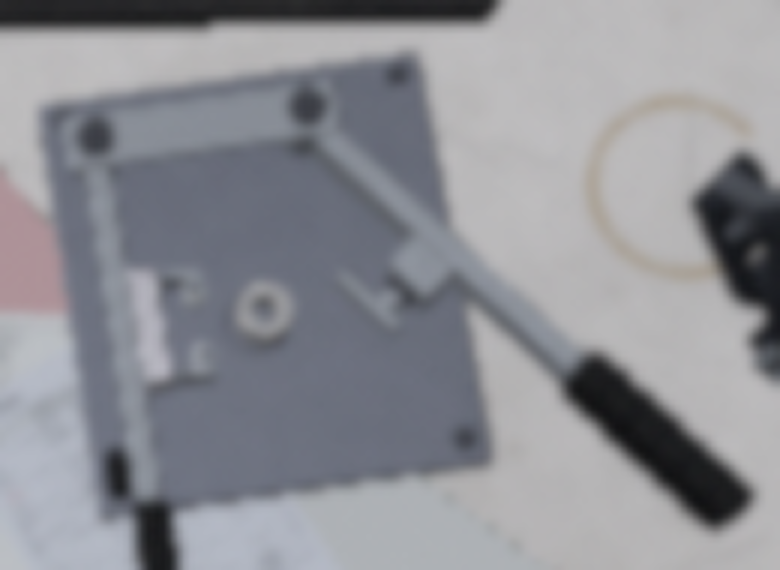

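```bash
python3 - <<'E'
from h import *
c5=lambda a,b,z: atz('top',310+a/6-.5,140+b/6-.5,z)
print('bush top col',c5(264,309,.028),'ring',c5(259,321,.01))
_,d=load('t11');P=cloud('top',d)
q=(abs(P[...,0]-.584)<.02)&(abs(P[...,1]+.04)<.018)&(P[...,2]>.021)&(P[...,2]<.035)
V,U=np.nonzero(q);print(P[q].min(0),P[q].max(0),U.min(),U.max(),V.min(),V.max())
_,d=load('s11');P=cloud('side',d)
q=(abs(P[...,0]-.584)<.02)&(abs(P[...,1]+.04)<.018)&(P[...,2]>.023)&(P[...,2]<.035)
print(P[q].min(0),P[q].max(0))
crop('t11',335,175,375,210,18,'c22')
E
```

```text
bush top col [ 0.58411844 -0.04122145  0.028     ] ring [ 0.58369071 -0.04039611  0.01      ]
[ 0.57455501 -0.05226435  0.02178966] [ 0.59466195 -0.0305909   0.02932292] 349 358 187 195
[ 0.57588732 -0.0539864   0.02332073] [ 0.59641108 -0.02776835  0.03022244]
```

View pics/c22.png

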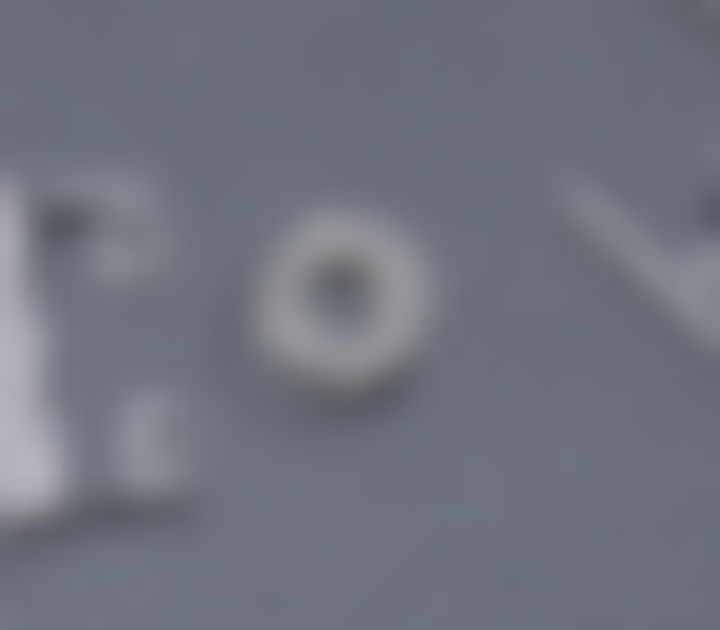

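servo_tool([
  {"offset": [2,-0.2,0],"yaw": 0},
  {"offset": [4,-0.2,0],"yaw": 0},
  {"offset": [5.5,-0.2,0],"yaw": 0},
  {"offset": [6.3,-0.2,0],"yaw": 0},
  {"offset": [6.7,-0.2,0],"yaw": 0},
  {"offset": [6.7,-0.2,0],"yaw": 0},
  {"offset": [6.7,-0.2,0],"yaw": 0},
  {"offset": [6.7,-0.2,0],"yaw": 0},
])

```text
clock: 13.6
tcp_pos: [0.5242, -0.2222, -0.0049]
orientation: [0.634, 0.314, 0.633, -0.314]
wrist_force: [0.3, 0.0, 0.5]
finger_gap: 0.0002
```

```bash
python3 - <<'E'
from h import *
s=env.get_state();print(s['tcp_pos'],s['wrist_force'],s['finger_gap'])
im,d=cap('side','s12'); crop('s12',280,80,380,180,6,'c23'); P=cloud('side',d)
for v in range(125,150,2): print(v,[P[v,u].round(3).tolist() for u in (318,321,324,327,330)])
E
```

```text
[ 0.52417789 -0.22219185 -0.00486209] [0.26427838 0.03506211 0.46425492] 0.0002327217746314416
125 [[0.547, -0.192, 0.088], [0.54, -0.219, 0.073], [0.532, -0.211, 0.078], [0.525, -0.207, 0.08], [0.517, -0.217, 0.075]]
127 [[0.547, -0.19, 0.083], [0.54, -0.197, 0.079], [0.532, -0.207, 0.074], [0.525, -0.205, 0.076], [0.517, -0.217, 0.07]]
129 [[0.547, -0.191, 0.077], [0.539, -0.197, 0.074], [0.532, -0.205, 0.07], [0.524, -0.209, 0.068], [0.517, -0.216, 0.064]]
131 [[0.547, -0.325, -0.003], [0.539, -0.194, 0.07], [0.532, -0.208, 0.063], [0.524, -0.207, 0.063], [0.517, -0.214, 0.06]]
133 [[0.547, -0.31, -0.001], [0.539, -0.218, 0.051], [0.531, -0.209, 0.056], [0.524, -0.207, 0.058], [0.516, -0.216, 0.053]]
135 [[0.547, -0.303, -0.003], [0.539, -0.219, 0.045], [0.531, -0.21, 0.05], [0.524, -0.211, 0.05], [0.516, -0.217, 0.047]]
137 [[0.547, -0.288, -0.001], [0.539, -0.217, 0.04], [0.531, -0.208, 0.046], [0.524, -0.209, 0.045], [0.516, -0.217, 0.041]]
139 [[0.546, -0.278, -0.001], [0.538, -0.215, 0.035], [0.531, -0.207, 0.04], [0.523, -0.209, 0.039], [0.515, -0.217, 0.035]]
141 [[0.546, -0.269, -0.002], [0.538, -0.218, 0.028], [0.531, -0.207, 0.034], [0.523, -0.212, 0.032], [0.516, -0.184, 0.049]]
143 [[0.546, -0.256, -0.001], [0.538, -0.256, -0.0], [0.531, -0.173, 0.048], [0.523, -0.175, 0.048], [0.516, -0.18, 0.045]]
145 [[0.546, -0.245, -0.001], [0.538, -0.165, 0.047], [0.531, -0.169, 0.046], [0.523, -0.167, 0.047], [0.516, -0.174, 0.043]]
147 [[0.545, -0.159, 0.045], [0.538, -0.153, 0.049], [0.531, -0.161, 0.044], [0.523, -0.164, 0.043], [0.516, -0.17, 0.039]]
149 [[0.545, -0.156, 0.041], [0.538, -0.153, 0.043], [0.53, -0.161, 0.039], [0.523, -0.163, 0.038], [0.515, -0.17, 0.034]]
```

View pics/c23.png

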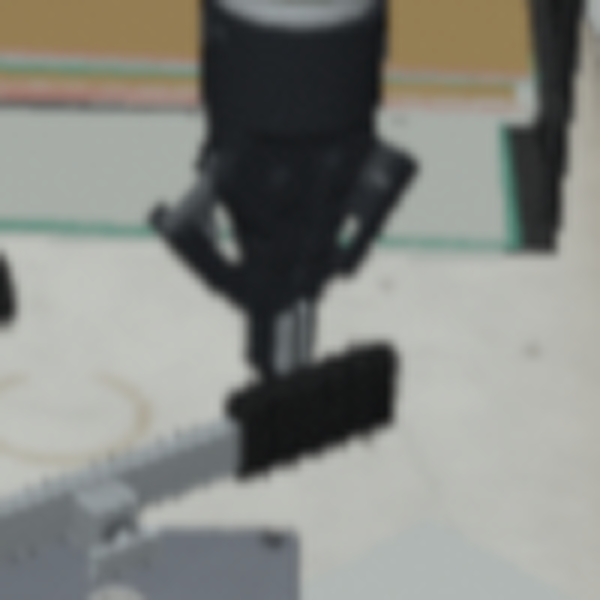

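```bash
cat >> h.py <<'E'
PIV=np.array([.659,-.0685])
def tgt(th,back=0.):
    ph=.65-th;u=np.array([np.cos(ph),np.sin(ph)]);n=np.array([-u[1],u[0]])
    return np.r_[PIV-.2*u-(.019+back)*n,-.005],ph
def rows(ths,backs=None):
    p,R=pose()
    for i,th in enumerate(ths):
        t,ph=tgt(th,backs[i] if backs else 0); off=R.T@(t-p)*100
        w=R.T@np.array([np.cos(ph),np.sin(ph),0]);print(th,off.round(2),np.degrees(np.arctan2(w[2],w[1])).round(2))
def where():
    s=env.get_state();p,R=pose(s); ph=np.arctan2(R[1,1],R[0,1]);u=R[:2,1];n=np.array([-u[1],u[0]]);r=p[:2]-PIV
    F=s['wrist_force'];print('clk',round(s['clock'],2),'th_tool',round(.65-ph,4),'along',(r@u).round(4),'perp',(r@n).round(4),'th_pos',round(.65-(np.arctan2(-r[1],-r[0])-np.arctan2(.019,.2)),4),'F n,u,z',(F[:2]@n).round(2),(F[:2]@u).round(2),F[2].round(2))
E
python3 - <<'E'
from h import *
where(); rows([0,0],[.004,0])
E
```

```text
clk 13.65 th_tool -0.0003 along -0.2004 perp -0.0406 th_pos -0.1055 F n,u,z -0.66 -0.01 0.73
0 [ 0.    0.04 -1.77] 0.01
0 [ 0.    0.04 -2.17] 0.01
```

servo_tool([
  {"offset": [0,0,-0.8],"yaw": 0},
  {"offset": [0,0,-1.4],"yaw": 0},
  {"offset": [0,0,-1.6],"yaw": 0},
  {"offset": [0,0,-1.8],"yaw": 0},
  {"offset": [0,0,-2.0],"yaw": 0},
  {"offset": [0,0,-2.1],"yaw": 0},
  {"offset": [0,0,-2.2],"yaw": 0},
  {"offset": [0,0,-2.2],"yaw": 0},
])

```text
clock: 14.45
tcp_pos: [0.5103, -0.2045, -0.0056]
orientation: [0.634, 0.314, 0.633, -0.314]
wrist_force: [-0.0, -0.5, 0.5]
finger_gap: 0.0
```

```bash
python3 - <<'E'
from h import *
where(); rows([.03,.06,.1,.14,.18,.22,.25,.25])
E
```

```text
clk 14.45 th_tool -0.0002 along -0.2007 perp -0.0182 th_pos 0.0041 F n,u,z -0.39 -0.32 0.55
0.03 [-0.06  0.02 -0.52] 1.73
0.06 [-0.06 -0.01 -1.13] 3.45
0.1 [-0.07 -0.02 -1.93] 5.74
0.14 [-0.07 -0.   -2.73] 8.03
0.18 [-0.07  0.05 -3.53] 10.33
0.22 [-0.07  0.14 -4.33] 12.62
0.25 [-0.07  0.22 -4.93] 14.34
0.25 [-0.07  0.22 -4.93] 14.34
```

servo_tool([
  {"offset": [0,0,-0.3],"yaw": 1},
  {"offset": [0,0,-0.8],"yaw": 2.5},
  {"offset": [0,0,-1.4],"yaw": 4.2},
  {"offset": [0,0,-2.1],"yaw": 6.2},
  {"offset": [0,0,-2.8],"yaw": 8.2},
  {"offset": [0,0.1,-3.5],"yaw": 10.3},
  {"offset": [0,0.1,-4.0],"yaw": 11.7},
  {"offset": [0,0.1,-4.3],"yaw": 12.6},
])

```text
clock: 15.25
tcp_pos: [0.4848, -0.169, -0.0057]
orientation: [0.595, 0.382, 0.595, -0.382]
wrist_force: [1.3, -1.1, -0.3]
finger_gap: -0.0001
```

```bash
python3 - <<'E'
from h import *
where(); rows([.24,.28,.32,.36,.4,.42])
cap('side','s13'); crop('s13',220,100,380,210,5,'c24')
E
```

```text
clk 15.25 th_tool 0.2206 along -0.2002 perp -0.0188 th_pos 0.2215 F n,u,z -1.54 0.7 -0.25
0.24 [-0.07 -0.01 -0.37] 1.11
0.28 [-0.07 -0.06 -1.17] 3.4
0.32 [-0.07 -0.07 -1.98] 5.69
0.36 [-0.07 -0.05 -2.78] 7.99
0.4 [-0.07  0.   -3.58] 10.28
0.42 [-0.07  0.04 -3.98] 11.42
```

View pics/c24.png

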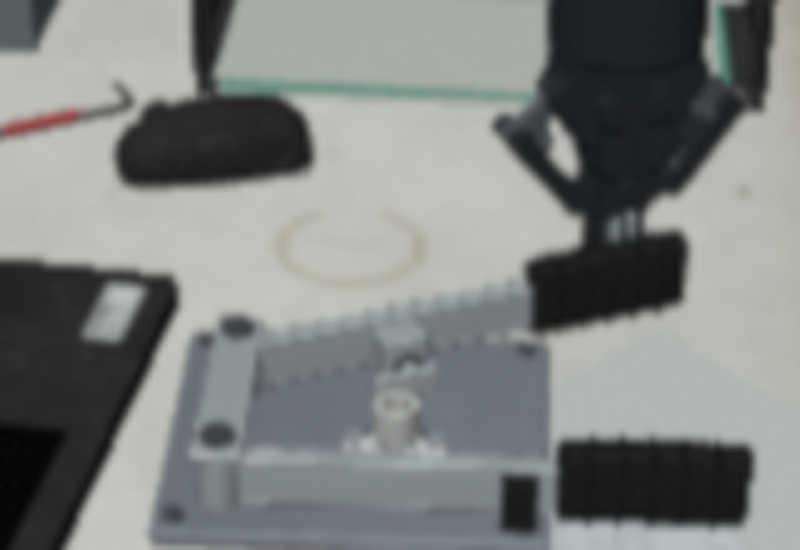

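servo_tool([
  {"offset": [0,0,-0.3],"yaw": 0.9},
  {"offset": [0,0,-0.6],"yaw": 1.8},
  {"offset": [0,0,-0.9],"yaw": 2.6},
  {"offset": [0,-0.1,-1.2],"yaw": 3.4},
  {"offset": [0,-0.1,-1.5],"yaw": 4.3},
  {"offset": [0,-0.1,-1.8],"yaw": 5.2},
  {"offset": [0,-0.1,-2.1],"yaw": 6},
  {"offset": [0,-0.1,-2.4],"yaw": 6.8},
])

```text
clock: 16.1
tcp_pos: [0.474, -0.1479, -0.0057]
orientation: [0.571, 0.417, 0.571, -0.417]
wrist_force: [0.7, -1.0, -0.1]
finger_gap: 0.0002
```

```bash
python3 - <<'E'
from h import *
where(); rows([.36,.38,.4,.42,.44,.46])
cap('side','s14'); crop('s14',220,100,380,210,5,'c25')
cap('top','t14'); crop('t14',310,140,440,235,6,'c26')
E
```

```text
clk 16.1 th_tool 0.3395 along -0.2004 perp -0.019 th_pos 0.3394 F n,u,z -1.22 0.37 -0.13
0.36 [-0.07  0.   -0.42] 1.18
0.38 [-0.07 -0.02 -0.82] 2.32
0.4 [-0.07 -0.04 -1.22] 3.47
0.42 [-0.07 -0.05 -1.62] 4.61
0.44 [-0.07 -0.05 -2.02] 5.76
0.46 [-0.07 -0.05 -2.42] 6.91
```

View pics/c25.png

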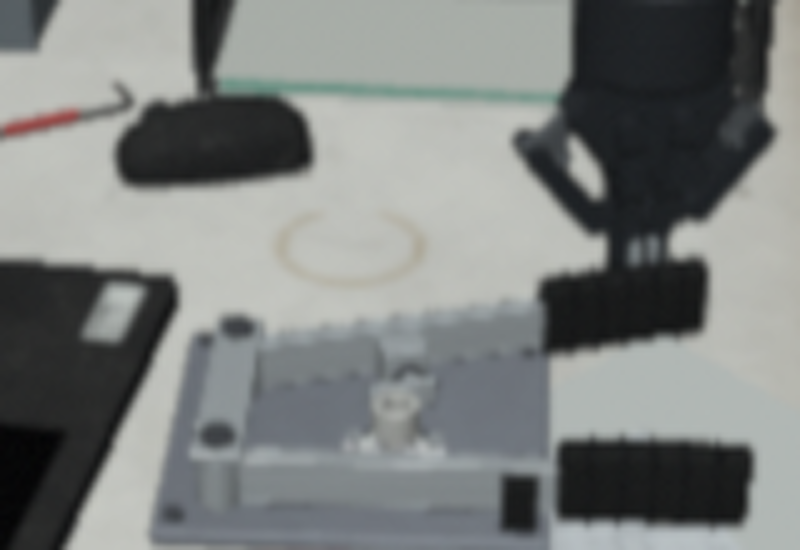

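View pics/c26.png

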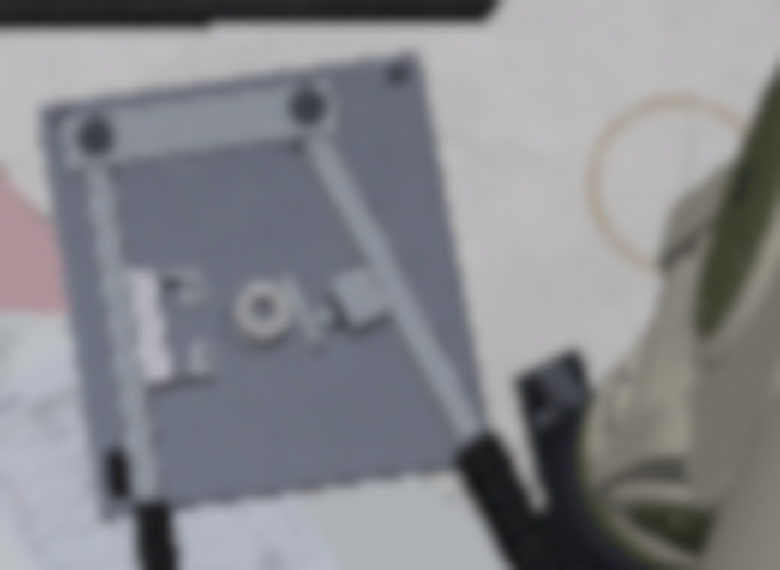

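servo_tool([
  {"offset": [0,0,-0.3],"yaw": 0.9},
  {"offset": [0,0,-0.6],"yaw": 1.7},
  {"offset": [0,0,-0.9],"yaw": 2.5},
  {"offset": [0,0,-1.2],"yaw": 3.4},
  {"offset": [0,-0.05,-1.5],"yaw": 4.3},
  {"offset": [0,-0.05,-1.8],"yaw": 5.1},
  {"offset": [0,-0.05,-2.1],"yaw": 6},
  {"offset": [0,-0.05,-2.4],"yaw": 6.9},
])

```text
clock: 17.0
tcp_pos: [0.4662, -0.1252, -0.0058]
orientation: [0.545, 0.45, 0.545, -0.45]
wrist_force: [0.6, -0.9, -0.9]
finger_gap: -0.0
```

```bash
python3 - <<'E'
from h import *
where(); rows([.47,.48,.5,.52,.54])
cap('top','t15'); crop('t15',310,140,440,235,6,'c27')
E
```

```text
clk 17.0 th_tool 0.46 along -0.2 perp -0.0192 th_pos 0.4589 F n,u,z -0.99 0.41 -0.91
0.47 [-0.08 -0.01 -0.22] 0.57
0.48 [-0.08 -0.03 -0.42] 1.14
0.5 [-0.08 -0.06 -0.82] 2.29
0.52 [-0.08 -0.07 -1.22] 3.44
0.54 [-0.08 -0.08 -1.63] 4.58
```

View pics/c27.png

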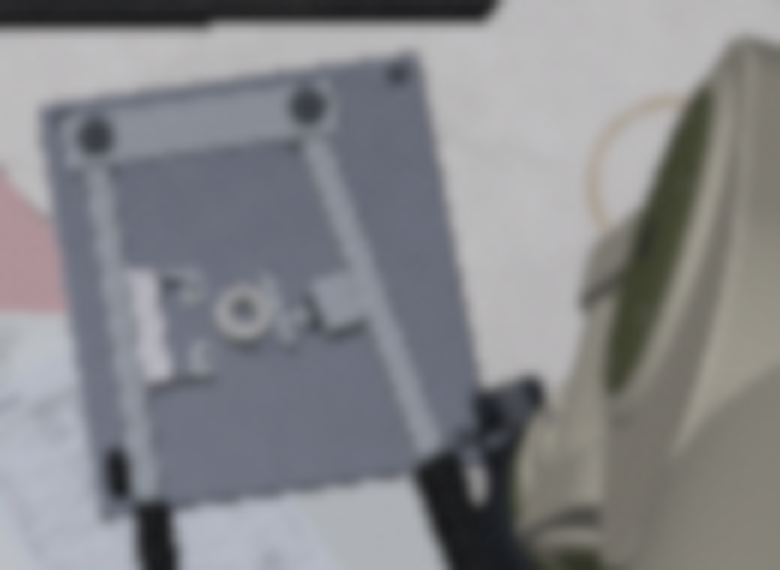

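servo_tool([
  {"offset": [0,0,-0.2],"yaw": 0.6},
  {"offset": [0,0,-0.4],"yaw": 1.1},
  {"offset": [0,0,-0.6],"yaw": 1.7},
  {"offset": [0,-0.05,-0.8],"yaw": 2.3},
  {"offset": [0,-0.05,-1.0],"yaw": 2.9},
  {"offset": [0,-0.05,-1.2],"yaw": 3.4},
  {"offset": [0,-0.05,-1.4],"yaw": 4},
  {"offset": [0,-0.05,-1.6],"yaw": 4.6},
])

```text
clock: 17.85
tcp_pos: [0.4624, -0.1096, -0.0057]
orientation: [0.527, 0.472, 0.527, -0.472]
wrist_force: [-1.4, -1.7, 0.4]
finger_gap: 0.0001
```

```bash
python3 - <<'E'
from h import *
where(); rows([.55,.56,.57,.58,.59])
cap('top','t16'); crop('t16',310,140,440,235,6,'c28')
E
```

```text
clk 17.85 th_tool 0.5399 along -0.1999 perp -0.0193 th_pos 0.5386 F n,u,z -1.5 -1.57 0.44
0.55 [-0.07 -0.03 -0.23] 0.58
0.56 [-0.07 -0.05 -0.43] 1.15
0.57 [-0.07 -0.06 -0.63] 1.72
0.58 [-0.07 -0.07 -0.83] 2.3
0.59 [-0.07 -0.08 -1.03] 2.87
```

View pics/c28.png

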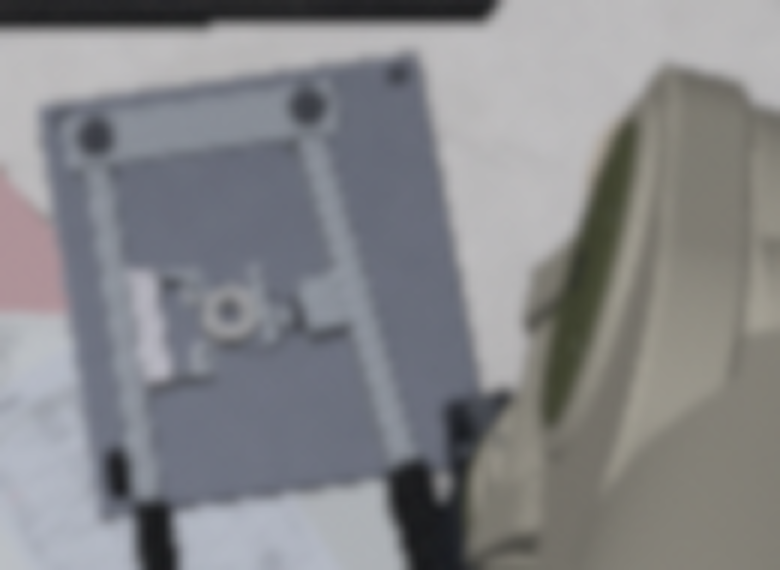

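Bush now sits at the rollers (230,310), still upright. From here small steps.

servo_tool([
  {"offset": [0,0,-0.1],"yaw": 0.2},
  {"offset": [0,0,-0.15],"yaw": 0.4},
  {"offset": [0,0,-0.2],"yaw": 0.6},
  {"offset": [0,-0.05,-0.3],"yaw": 0.8},
  {"offset": [0,-0.05,-0.4],"yaw": 1},
  {"offset": [0,-0.05,-0.5],"yaw": 1.3},
  {"offset": [0,-0.05,-0.6],"yaw": 1.6},
  {"offset": [0,-0.05,-0.6],"yaw": 1.6},
])

```text
clock: 18.7
tcp_pos: [0.4616, -0.1038, -0.0057]
orientation: [0.52, 0.479, 0.52, -0.479]
wrist_force: [0.3, -1.3, -1.3]
finger_gap: 0.0003
```

```bash
python3 - <<'E'
from h import *
where(); rows([.58,.59,.6])
E
```

```text
clk 18.7 th_tool 0.567 along -0.1997 perp -0.0188 th_pos 0.568 F n,u,z -1.35 0.23 -1.31
0.58 [-0.07 -0.06 -0.24] 0.75
0.59 [-0.07 -0.07 -0.44] 1.32
0.6 [-0.07 -0.09 -0.64] 1.89
```

servo_tool([
  {"offset": [0,0,-0.1],"yaw": 0.3},
  {"offset": [0,0,-0.15],"yaw": 0.4},
  {"offset": [0,-0.05,-0.2],"yaw": 0.6},
  {"offset": [0,-0.05,-0.25],"yaw": 0.8},
  {"offset": [0,-0.05,-0.3],"yaw": 0.9},
  {"offset": [0,-0.05,-0.35],"yaw": 1},
  {"offset": [0,-0.05,-0.4],"yaw": 1.2},
  {"offset": [0,-0.05,-0.4],"yaw": 1.2},
])

```text
clock: 19.5
tcp_pos: [0.4608, -0.0999, -0.0056]
orientation: [0.515, 0.484, 0.515, -0.484]
wrist_force: [1.0, -2.0, -0.1]
finger_gap: 0.0
```

```bash
python3 - <<'E'
from h import *
where()
E
```

```text
clk 19.5 th_tool 0.5879 along -0.1998 perp -0.0191 th_pos 0.5876 F n,u,z -2.04 0.87 -0.06
```

servo_tool([
  {"offset": [0,0,-0.05],"yaw": 0.2},
  {"offset": [0,0,-0.1],"yaw": 0.3},
  {"offset": [0,0,-0.15],"yaw": 0.5},
  {"offset": [0,0,-0.2],"yaw": 0.6},
  {"offset": [0,0,-0.25],"yaw": 0.8},
  {"offset": [0,0,-0.3],"yaw": 0.9},
  {"offset": [0,0,-0.35],"yaw": 1.0},
  {"offset": [0,0,-0.35],"yaw": 1.0},
])

```text
clock: 20.3
tcp_pos: [0.4603, -0.0963, -0.0057]
orientation: [0.511, 0.489, 0.511, -0.489]
wrist_force: [-0.2, -1.5, 1.4]
finger_gap: -0.0002
```

```bash
python3 - <<'E'
from h import *
where()
cap('top','t17'); crop('t17',310,140,440,235,6,'c29')
E
```

```text
clk 20.3 th_tool 0.6053 along -0.1997 perp -0.0189 th_pos 0.6055 F n,u,z -1.47 -0.3 1.38
```

View pics/c29.png

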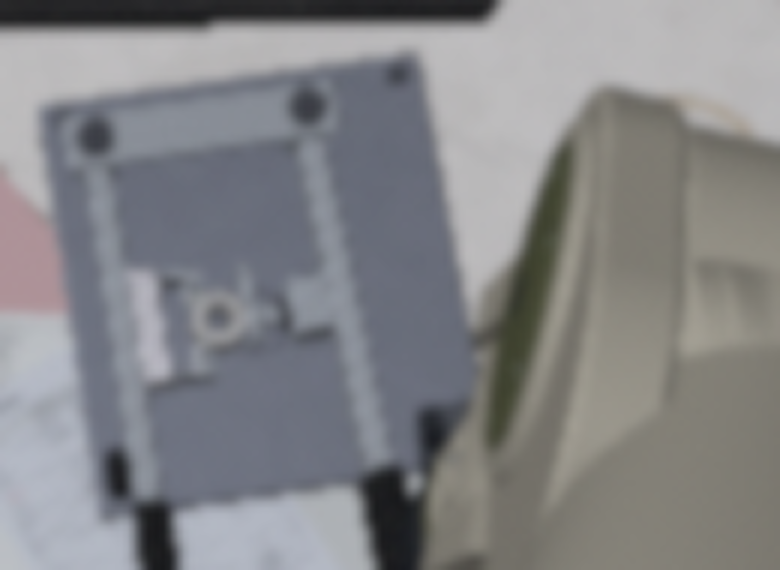

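servo_tool([
  {"offset": [0,0,-0.05],"yaw": 0.2},
  {"offset": [0,0,-0.1],"yaw": 0.3},
  {"offset": [0,0,-0.15],"yaw": 0.5},
  {"offset": [0,0,-0.2],"yaw": 0.6},
  {"offset": [0,0,-0.25],"yaw": 0.8},
  {"offset": [0,0,-0.3],"yaw": 0.9},
  {"offset": [0,0,-0.35],"yaw": 1.0},
  {"offset": [0,0,-0.4],"yaw": 1.2},
])

```text
clock: 21.15
tcp_pos: [0.4598, -0.0926, -0.0058]
orientation: [0.506, 0.494, 0.506, -0.494]
wrist_force: [-3.3, -2.8, 2.3]
finger_gap: -0.0001
```

servo_tool([
  {"offset": [0,0,-0.05],"yaw": 0.2},
  {"offset": [0,0,-0.1],"yaw": 0.3},
  {"offset": [0,0,-0.15],"yaw": 0.5},
  {"offset": [0,0,-0.2],"yaw": 0.6},
  {"offset": [0,0,-0.25],"yaw": 0.8},
  {"offset": [0,0,-0.3],"yaw": 0.9},
  {"offset": [0,0,-0.3],"yaw": 0.9},
  {"offset": [0,0,-0.3],"yaw": 0.9},
])

```text
clock: 21.95
tcp_pos: [0.4595, -0.0901, -0.0058]
orientation: [0.502, 0.498, 0.502, -0.499]
wrist_force: [-4.1, -5.8, 1.6]
finger_gap: 0.0003
```

```bash
python3 - <<'E'
from h import *
where()
E
```

```text
clk 21.95 th_tool 0.6426 along -0.1996 perp -0.0201 th_pos 0.6369 F n,u,z -5.73 -4.11 1.56
```

servo_tool([
  {"offset": [0,-0.05,0],"yaw": 0.1},
  {"offset": [0,-0.1,-0.05],"yaw": 0.2},
  {"offset": [0,-0.1,-0.1],"yaw": 0.3},
  {"offset": [0,-0.1,-0.15],"yaw": 0.4},
  {"offset": [0,-0.1,-0.2],"yaw": 0.6},
  {"offset": [0,-0.1,-0.25],"yaw": 0.7},
  {"offset": [0,-0.1,-0.25],"yaw": 0.7},
  {"offset": [0,-0.1,-0.25],"yaw": 0.7},
])

```text
clock: 22.75
tcp_pos: [0.4593, -0.0881, -0.0058]
orientation: [-0.499, -0.501, -0.498, 0.502]
wrist_force: [-2.0, -6.9, -0.9]
finger_gap: -0.0004
```

```bash
python3 - <<'E'
from h import *
where()
cap('top','t18'); crop('t18',310,140,440,235,6,'c30')
E
```

```text
clk 22.75 th_tool 0.6551 along -0.1996 perp -0.0206 th_pos 0.6467 F n,u,z -6.86 -2.0 -0.92
```

View pics/c30.png

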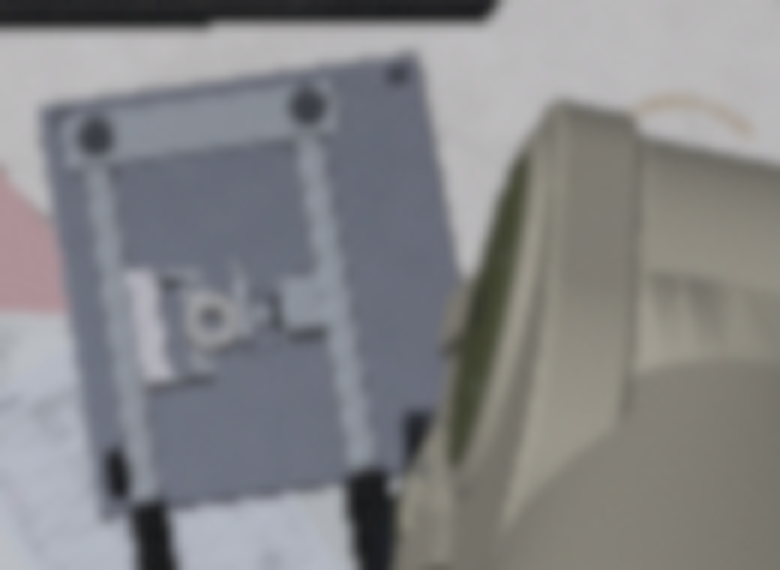

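servo_tool([
  {"offset": [0,0,-0.05],"yaw": 0.1},
  {"offset": [0,0,-0.1],"yaw": 0.2},
  {"offset": [0,0,-0.15],"yaw": 0.4},
  {"offset": [0,0,-0.2],"yaw": 0.5},
  {"offset": [0,0,-0.25],"yaw": 0.7},
  {"offset": [0,0,-0.25],"yaw": 0.7},
  {"offset": [0,0,-0.25],"yaw": 0.7},
  {"offset": [0,0,-0.25],"yaw": 0.7},
])

```text
clock: 23.6
tcp_pos: [0.4591, -0.086, -0.0058]
orientation: [-0.496, -0.504, -0.495, 0.505]
wrist_force: [-2.3, -8.8, 0.5]
finger_gap: -0.0
```

```bash
python3 - <<'E'
from h import *
where()
E
```

```text
clk 23.6 th_tool 0.6675 along -0.1996 perp -0.021 th_pos 0.6576 F n,u,z -8.89 -2.13 0.46
```

servo_tool([
  {"offset": [0,0,-0.05],"yaw": 0.1},
  {"offset": [0,0,-0.1],"yaw": 0.2},
  {"offset": [0,0,-0.15],"yaw": 0.4},
  {"offset": [0,0,-0.2],"yaw": 0.5},
  {"offset": [0,0,-0.2],"yaw": 0.6},
  {"offset": [0,0,-0.2],"yaw": 0.6},
  {"offset": [0,0,-0.2],"yaw": 0.6},
  {"offset": [0,0,-0.2],"yaw": 0.6},
])

```text
clock: 24.4
tcp_pos: [0.4589, -0.0841, -0.0058]
orientation: [-0.494, -0.506, -0.492, 0.508]
wrist_force: [-4.2, -9.8, -0.3]
finger_gap: -0.0002
```

```bash
python3 - <<'E'
from h import *
where()
E
```

```text
clk 24.4 th_tool 0.6781 along -0.1996 perp -0.0212 th_pos 0.6668 F n,u,z -9.93 -3.93 -0.29
```

servo_tool([
  {"offset": [0,-0.05,0],"yaw": 0.1},
  {"offset": [0,-0.1,-0.05],"yaw": 0.2},
  {"offset": [0,-0.1,-0.1],"yaw": 0.4},
  {"offset": [0,-0.1,-0.15],"yaw": 0.5},
  {"offset": [0,-0.1,-0.2],"yaw": 0.6},
  {"offset": [0,-0.1,-0.2],"yaw": 0.6},
  {"offset": [0,-0.1,-0.2],"yaw": 0.6},
  {"offset": [0,-0.1,-0.2],"yaw": 0.6},
])

```text
clock: 25.2
tcp_pos: [0.4588, -0.0823, -0.0057]
orientation: [-0.491, -0.509, -0.489, 0.51]
wrist_force: [-1.3, -10.3, -2.3]
finger_gap: -0.0
```

```bash
python3 - <<'E'
from h import *
where()
E
```

```text
clk 25.2 th_tool 0.6886 along -0.1995 perp -0.0215 th_pos 0.6759 F n,u,z -10.34 -0.88 -2.31
```

servo_tool([
  {"offset": [0,0,-0.05],"yaw": 0},
  {"offset": [0,0,-0.1],"yaw": 0},
  {"offset": [0,0,-0.15],"yaw": 0},
  {"offset": [0,0,-0.2],"yaw": 0},
  {"offset": [0,0,-0.2],"yaw": 0},
  {"offset": [0,0,-0.2],"yaw": 0},
  {"offset": [0,0,-0.2],"yaw": 0},
  {"offset": [0,0,-0.2],"yaw": 0},
])

```text
clock: 26.0
tcp_pos: [0.4588, -0.0802, -0.0057]
orientation: [-0.491, -0.509, -0.489, 0.51]
wrist_force: [-1.4, -8.8, -2.2]
finger_gap: -0.0
```

```bash
python3 - <<'E'
from h import *
where()
cap('top','t19'); crop('t19',310,140,440,235,6,'c31')
E
```

```text
clk 26.0 th_tool 0.6887 along -0.1996 perp -0.0194 th_pos 0.6863 F n,u,z -8.87 -1.07 -2.16
```

View pics/c31.png

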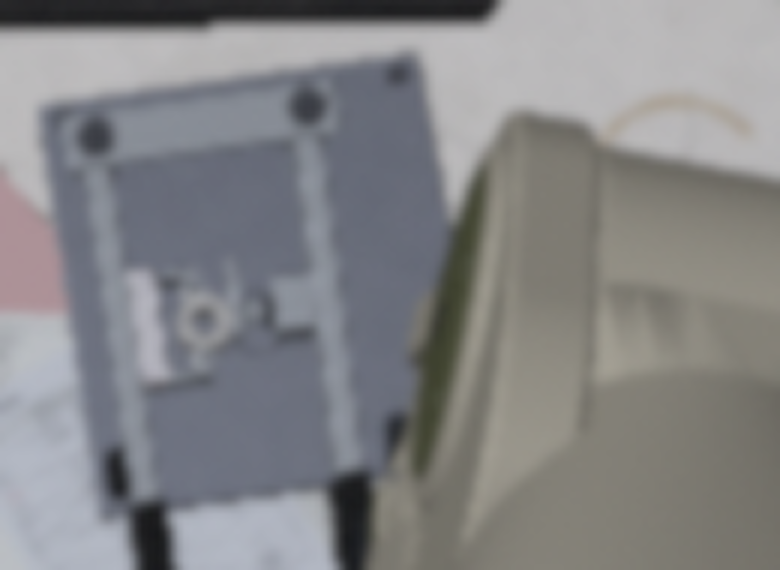

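Past the peak (10.3 → 8.9 N). Continuing in 2 mm steps.

servo_tool([
  {"offset": [0,0,-0.05],"yaw": 0.1},
  {"offset": [0,0,-0.1],"yaw": 0.2},
  {"offset": [0,0,-0.15],"yaw": 0.4},
  {"offset": [0,0,-0.2],"yaw": 0.5},
  {"offset": [0,0,-0.25],"yaw": 0.6},
  {"offset": [0,0,-0.25],"yaw": 0.6},
  {"offset": [0,0,-0.25],"yaw": 0.6},
  {"offset": [0,0,-0.25],"yaw": 0.6},
])

```text
clock: 26.85
tcp_pos: [0.4587, -0.0771, -0.0057]
orientation: [-0.488, -0.512, -0.487, 0.513]
wrist_force: [-2.1, -8.2, -1.7]
finger_gap: 0.0002
```

servo_tool([
  {"offset": [0,0,-0.05],"yaw": 0.1},
  {"offset": [0,0,-0.1],"yaw": 0.2},
  {"offset": [0,0,-0.15],"yaw": 0.4},
  {"offset": [0,0,-0.2],"yaw": 0.5},
  {"offset": [0,0,-0.2],"yaw": 0.5},
  {"offset": [0,0,-0.2],"yaw": 0.5},
  {"offset": [0,0,-0.2],"yaw": 0.5},
  {"offset": [0,0,-0.2],"yaw": 0.5},
])

```text
clock: 27.65
tcp_pos: [0.4587, -0.0739, -0.0058]
orientation: [0.486, 0.514, 0.486, -0.514]
wrist_force: [-0.5, -4.4, -2.5]
finger_gap: -0.0002
```

```bash
python3 - <<'E'
from h import *
where()
E
```

```text
clk 27.65 th_tool 0.7066 along -0.1997 perp -0.0167 th_pos 0.7176 F n,u,z -4.47 -0.23 -2.47
```

servo_tool([
  {"offset": [0,0,-0.05],"yaw": 0.1},
  {"offset": [0,0,-0.1],"yaw": 0.2},
  {"offset": [0,0,-0.15],"yaw": 0.4},
  {"offset": [0,0,-0.2],"yaw": 0.6},
  {"offset": [0,0,-0.2],"yaw": 0.8},
  {"offset": [0,0,-0.2],"yaw": 0.8},
  {"offset": [0,0,-0.2],"yaw": 0.8},
  {"offset": [0,0,-0.2],"yaw": 0.8},
])

```text
clock: 28.45
tcp_pos: [0.4586, -0.0719, -0.0058]
orientation: [0.482, 0.517, 0.482, -0.517]
wrist_force: [-0.2, -1.5, -1.3]
finger_gap: 0.0001
```

```bash
python3 - <<'E'
from h import *
where()
cap('top','t20'); crop('t20',310,140,440,235,6,'c32')
E
```

```text
clk 28.45 th_tool 0.7205 along -0.1997 perp -0.0175 th_pos 0.7278 F n,u,z -1.52 -0.1 -1.26
```

View pics/c32.png

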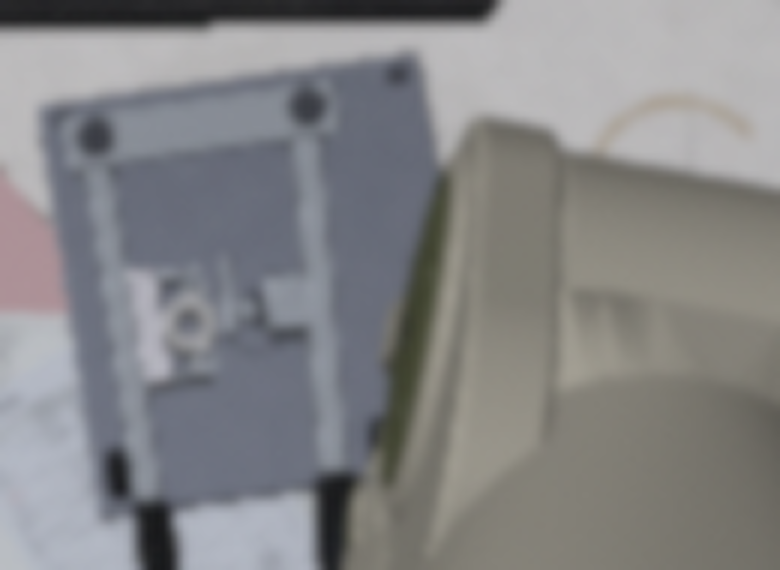

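```bash
python3 - <<'E'
from h import *
rows([.68,.6,.52,.44,.36,.28,.2,.12,.04,-.04])
E
```

```text
0.68 [-0.08  0.06  0.96] -2.32
0.6 [-0.08  0.34  2.54] -6.91
0.52 [-0.08  0.75  4.09] -11.49
0.44 [-0.08  1.28  5.61] -16.07
0.36 [-0.08  1.93  7.08] -20.66
0.28 [-0.08  2.69  8.49] -25.24
0.2 [-0.08  3.56  9.84] -29.82
0.12 [-0.08  4.54 11.12] -34.41
0.04 [-0.08  5.62 12.31] -38.99
-0.04 [-0.08  6.79 13.41] -43.57
```

servo_tool([
  {"offset": [0,0,0.5],"yaw": -1},
  {"offset": [0,0.1,1.2],"yaw": -3},
  {"offset": [0,0.2,2.0],"yaw": -5.5},
  {"offset": [0,0.5,3.0],"yaw": -8.5},
  {"offset": [0,0.8,4.1],"yaw": -11.5},
  {"offset": [0,1.1,5.0],"yaw": -14.5},
  {"offset": [0,1.5,6.0],"yaw": -17.5},
  {"offset": [0,1.9,7.1],"yaw": -20.7},
])

```text
clock: 29.3
tcp_pos: [0.473, -0.1448, -0.0055]
orientation: [0.568, 0.422, 0.568, -0.421]
wrist_force: [1.7, -0.8, -0.2]
finger_gap: -0.0001
```

```bash
python3 - <<'E'
from h import *
where();rows([.32,.24,.16,.1,.05,0,0],[0,0,0,0,0,.005,.03])
E
```

```text
clk 29.3 th_tool 0.3563 along -0.2001 perp -0.0191 th_pos 0.3555 F n,u,z -1.21 1.4 -0.19
0.32 [-0.05  0.09  0.71] -2.08
0.24 [-0.05  0.36  2.29] -6.66
0.16 [-0.05  0.76  3.85] -11.24
0.1 [-0.05  1.14  4.99] -14.68
0.05 [-0.05  1.51  5.93] -17.55
0 [-0.05  2.1   7.31] -20.41
0 [-0.05  2.97  9.65] -20.41
```

servo_tool([
  {"offset": [0,0.1,0.7],"yaw": -2.1},
  {"offset": [0,0.2,1.5],"yaw": -4.4},
  {"offset": [0,0.4,2.3],"yaw": -6.7},
  {"offset": [0,0.6,3.1],"yaw": -9},
  {"offset": [0,0.8,3.9],"yaw": -11.2},
  {"offset": [0,1.1,5.0],"yaw": -14.7},
  {"offset": [0,1.5,5.9],"yaw": -17.5},
  {"offset": [0,2.1,7.3],"yaw": -20.4},
])

```text
clock: 30.1
tcp_pos: [0.5136, -0.208, -0.0056]
orientation: [0.633, 0.315, 0.634, -0.314]
wrist_force: [0.2, -0.0, 0.8]
finger_gap: -0.0001
```

servo_tool([
  {"offset": [0,0,0.5],"yaw": 0},
  {"offset": [0,0,1.5],"yaw": 0},
  {"offset": [0,0,3],"yaw": 0},
  {"offset": [-1,0,4],"yaw": 0},
  {"offset": [-4,0,5],"yaw": 0},
  {"offset": [-8,0,5],"yaw": 0},
  {"offset": [-12,0,5],"yaw": 0},
  {"offset": [-14,0,5],"yaw": 0},
])

```text
clock: 30.9
tcp_pos: [0.545, -0.2487, 0.1381]
orientation: [0.634, 0.315, 0.631, -0.315]
wrist_force: [0.1, 0.0, 0.0]
finger_gap: -0.0002
```

```bash
python3 - <<'E'
from h import *
where()
cap('top','t21'); crop('t21',310,140,440,235,6,'c33')
cap('side','s21'); crop('s21',220,110,380,210,5,'c34')
_,d=load('s21');P=cloud('side',d)
q=(abs(P[...,0]-.584)<.012)&(P[...,1]<.012)&(P[...,1]>-.035)&(P[...,2]>.0255)&(P[...,2]<.033)
print(P[q].min(0),P[q].max(0))
_,d=load('t21');P=cloud('top',d)
q=(abs(P[...,0]-.584)<.012)&(P[...,1]<.001)&(P[...,1]>-.035)&(P[...,2]>.0245)&(P[...,2]<.033)
print(P[q].min(0),P[q].max(0))
E
```

```text
clk 30.9 th_tool 0.0038 along -0.1995 perp -0.0752 th_pos -0.262 F n,u,z -0.06 0.14 0.05
[ 0.57279053 -0.02038305  0.02552421] [0.59597011 0.00452655 0.032924  ]
[ 0.57322517 -0.02078736  0.02462426] [5.95998622e-01 7.09568008e-05 3.16628584e-02]
```

View pics/c33.png

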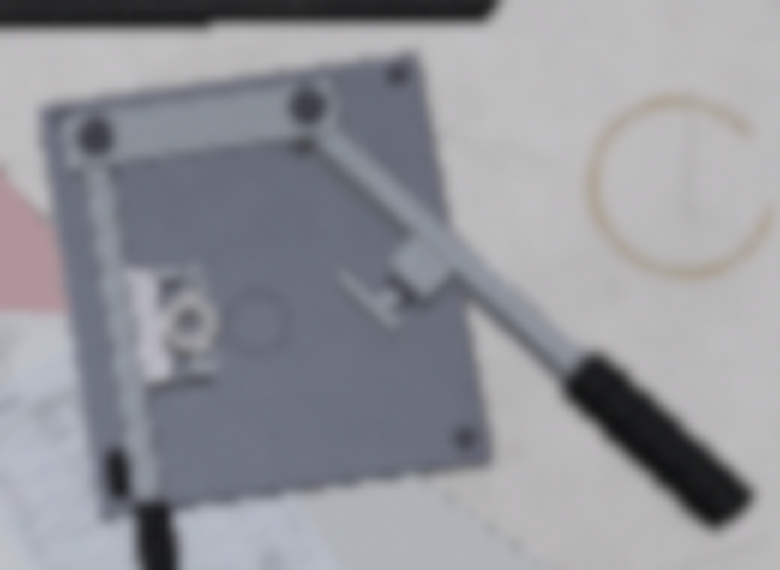

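View pics/c34.png

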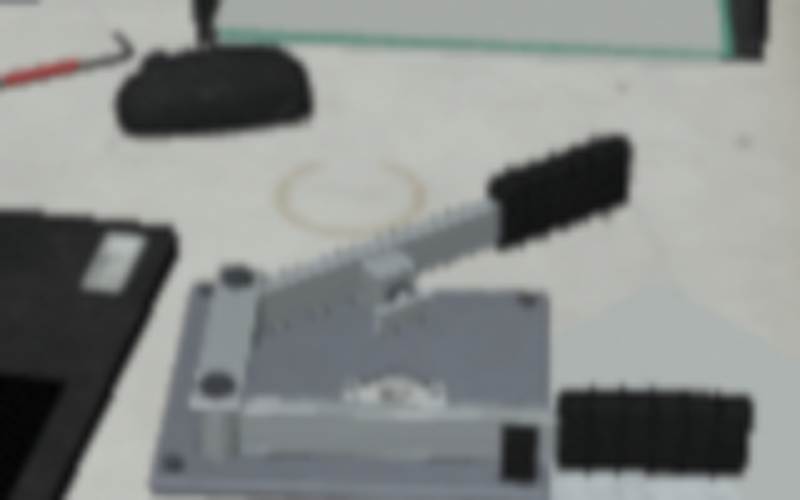

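```bash
python3 - <<'E'
from h import *
crop('t21',325,175,365,210,18,'c35')
c5=lambda a,b,z: atz('top',310+a/6-.5,140+b/6-.5,z)
print(c5(190,321,.028)-c5(259,321,.01), c5(188,321,.028))
E
```

```text
[-0.00031517  0.02883219  0.018     ] [ 0.58348564 -0.01078265  0.028     ]
```

View pics/c35.png

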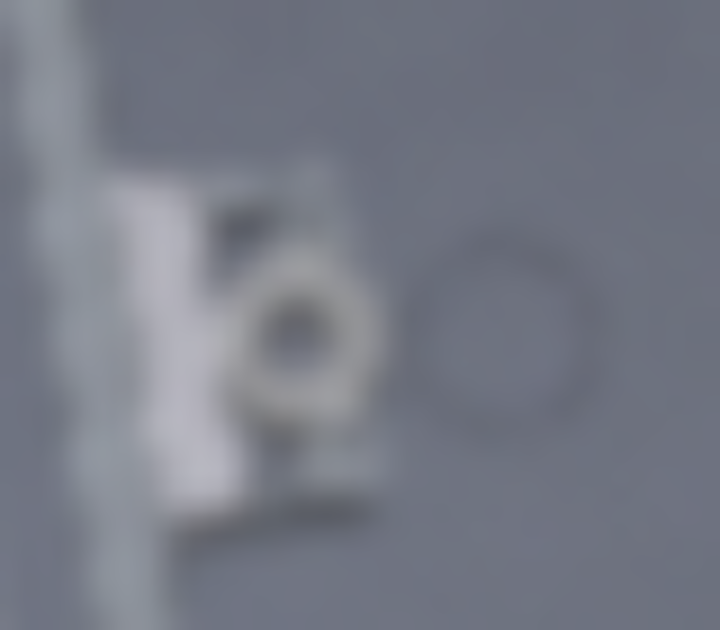

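The bush sits between the rollers, against the clip's back. It is 28–29 mm from the ring against a nominal 28 mm, it is upright, the handle is open and the arm is clear.

```bash
python3 - <<'E'
from h import *
print(env.hand_in())
E
```

```text
the job is handed in; nothing more can be done
None
```

The bush is snapped home in the roller clip and standing upright. The free handle is open again, and I handed the job in at about 31 s on the robot clock.

- **Placing:** I picked the plain steel bush and left the purple, red and brass parts alone. It stood within about 1 mm of the engraved ring when I let go.
- **Pressing:** I pushed the free handle's sleeve with closed fingers. The push force peaked at about 10.3 N (10.7 N in total). It then fell to 1.5 N as the bush snapped in at about 0.73 rad. These are the readings at the end of each short move, so a brief higher value in between would not show.
- **Last checks:** The top picture shows the bush between the rollers against the clip's back, 28–29 mm from the ring against the 28 mm given. The side picture shows it level in the clip. I followed the handle back to its open position, and the gripper is clear with near-zero wrist force.

Two things disagreed:
- **Fingertip height:** With the gripper about 50 mm open, the cameras showed the fingertips about 30 mm above the reported TCP height. I worked from the cameras and the felt contact instead.
- **Camera mismatch:** The two cameras differed by about 2 mm, within their calibration.

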